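# Load and close up the bread warmer

### The job

Pull open the drawer of the bread warmer and put every bread roll from the round tray into it, lying flat in a single layer, then push the drawer fully shut, and after that swing the locking bar all the way down across its front. Also turn the dial on top until its white pointer is at the two-dot mark, and slide the emptied tray along the counter, without lifting it, until it is centred on the dark round mark. Leave the jar, the mug and the bowl where they are.

Things in the scene. Friction and masses are not known exactly. Their poses are not given: they have to be found in the camera images.
- roll1: a crusty oblong bread roll, 85 long (its x), 50 wide and 50 high, tapering towards its round ends, with a flat underside; 90 g; rigid. Origin: its centre, 25 above what it lies on. Two to four rolls are there; absent ones read None. Starts on the tray.
- roll2: a crusty oblong bread roll, 85 long (its x), 50 wide and 50 high, tapering towards its round ends, with a flat underside; 90 g; rigid. Origin: its centre, 25 above what it lies on. Two to four rolls are there; absent ones read None. Starts on the tray.
- roll3: a crusty oblong bread roll, 85 long (its x), 50 wide and 50 high, tapering towards its round ends, with a flat underside; 90 g; rigid. Origin: its centre, 25 above what it lies on. Two to four rolls are there; absent ones read None. Starts on the tray.
- roll4: a crusty oblong bread roll, 85 long (its x), 50 wide and 50 high, tapering towards its round ends, with a flat underside; 90 g; rigid. Origin: its centre, 25 above what it lies on. Two to four rolls are there; absent ones read None. Starts on the tray.
- tray: round dark-wood serving tray, loose, about 0.45 kg, outer diameter 260 at the foot and 270 at the rim, rim 20 high and 8 thick, inner floor 8 above the counter. Origin: centre of its underside. It slides on the counter when its rim is pushed with a few N.
- spot: flat dark round mark on the counter, 310 in diameter, where the empty tray belongs. Origin: its centre.
- warmer: the bread warmer, a fixed brushed-metal cabinet 220 deep (x), 390 wide (y), 104 high, with one drawer at its front, which faces its own -x (the robot's side); dial on top. Origin: centre of its underside; x points to its back, y to the left as the robot sees it.
- warmer_drawer0 (a joint): how far the wooden-fronted drawer is out, m: 0 is fully shut, 0.149 fully out (it starts 0.015 to 0.07 out). Slides along the warmer's x, pulling it by its handle towards -x opens it, pushing it towards +x shuts it; about 1 N of friction; stays where it is left. Front panel 384 wide, 77 high, 15 thick, top edge 92 above the counter.
- drawer_floor (a point): centre of the drawer's inner floor, 22 above the counter; axes as the warmer's; moves with the drawer. Inside 175 (x) by 348 (y); walls' top edge 82 above the counter. Inner face of the front wall at x = -0.0875 here, the panel's outer face at x = -0.1085. What is still under the warmer's top (from x = -0.095 in the warmer's frame) cannot be reached from above.
- warmer_drawer0_handle (a point): middle of the drawer's bar handle: a bar of about 10 in diameter, 120 long, along y, 35 in front of the drawer's panel (about 30 free behind it), 66 above the counter.
- bar (a joint): angle of the locking bar, rad: 0 upright (open; starts 0 to 0.2), 1.57 level across the drawer's front (down, its stop). It turns about an axis along the warmer's x: its free end swings from +z over to the warmer's +y. Stays where it is left (friction about 0.11 N m, under 2 N at the grip).
- bar_grip (a point): middle of the black grip peg at the free end of the steel bar: peg 20 in diameter and 34 long along the warmer's x, sticking out in front of the bar, 113 from the pivot. The bar is 22 wide, 10 thick, ends 12 beyond the peg's axis.
- bar_pivot (a point): the bar's pivot axis, at the right-hand end of the warmer's front, 25 in front of the shut drawer's panel, 75 above the counter. With the bar down the peg's axis is 113 to the warmer's +y of here, at the same height.
- dial (a joint): angle of the dial, rad, growing clockwise seen from above, 0 to 2.4; starts 0 to 0.5. The white pointer line points to the warmer's -x at 0 (a bar mark); one dot is at 0.7, two dots at 1.4, three dots at 2.1. Light friction (0.04 N m), stays where it is left.
- dial_grip (a point): point to grip the dial, on its vertical axis, 141 above the counter: a black upright bar grip 14 thick, 49 long, 32 high (7 above to 25 below this point); its x axis is the length of the bar and turns with it, the white pointer line is towards its -x end.
- two_dots (a point): the two-dot mark on the white dial face, 49 from the dial's axis.
- jar: an amber jam jar, 68 in diameter, 100 high; a bystander, loose on the counter; origin: centre of its underside. Leave it where it is.
- mug: a white mug, 80 in diameter, 95 high; a bystander, loose on the counter; origin: centre of its underside. Leave it where it is.
- bowl: a blue bowl, 130 in diameter, 50 high; a bystander, loose on the counter; origin: centre of its underside. Leave it where it is.
Things that resemble listed ones, but are neither listed nor needed, are in the scene too. What is shaped like the roll4 but blue is not meant.

How it is judged:
On the way, in this order (a step that is already met when the one before it is completed fails the run):
1. all the rolls are in the drawer, lying flat in one layer (x of roll1 in the frame of drawer_floor between -0.09 and 0.09 m and y of roll1 in the frame of drawer_floor between -0.175 and 0.175 m and z of roll1 in the frame of drawer_floor between 0 and 0.036 m and x of roll2 in the frame of drawer_floor between -0.09 and 0.09 m and y of roll2 in the frame of drawer_floor between -0.175 and 0.175 m and z of roll2 in the frame of drawer_floor between 0 and 0.036 m and x of roll3 in the frame of drawer_floor between -0.09 and 0.09 m and y of roll3 in the frame of drawer_floor between -0.175 and 0.175 m and z of roll3 in the frame of drawer_floor between 0 and 0.036 m and x of roll4 in the frame of drawer_floor between -0.09 and 0.09 m and y of roll4 in the frame of drawer_floor between -0.175 and 0.175 m and z of roll4 in the frame of drawer_floor between 0 and 0.036 m), for 0.2 s.
2. the drawer is pushed fully shut with the rolls in it (all of step 1 and value of joint warmer_drawer0 below 0.006 m), for 0.2 s.
3. the locking bar is swung down across the shut drawer (value of joint bar above 1.45 rad and value of joint warmer_drawer0 below 0.006 m), for 0.2 s.
At the end, for the whole second after the job is handed in: Every roll present is at rest in the drawer in one layer (centre under 36 mm above its floor); drawer within 6 mm of shut; bar at 1.45 rad or more; dial within 0.15 rad of the two-dot mark (1.4 rad); tray flat, still, within 25 mm of the centre of the round mark (all of step 1 and all of step 3 and linear speed of each of roll1, roll2, roll3, roll4, tray below 0.02 m/s and value of joint dial between 1.25 and 1.55 rad and horizontal distance between tray and spot below 0.025 m and angle between tray's own z axis and vertical below 0.08 rad); the robot touches nothing.
It fails at once if the tray is lifted off the counter (more than 30 mm) (height (world z) of tray above 0.03 m).
It fails at once if the jar, the mug or the bowl is moved by more than 40 mm (distance of any of jar, mug, bowl from where it was at the start of the episode above 0.04 m).
Of roll1, roll2, roll3, roll4 only 2 to 4 are there at a start; the rules pass over those that are not, and their reading is None.
At some moment in a run one of tray, roll1, roll2, roll3, roll4 may be knocked a few centimetres aside while the robot is not near it.
Once in a run the grip may slacken for a moment while it holds something.
It also fails if it takes over 210 s, if anything falls off the work surface, if the arm or the gripper's body presses on something with over 40 N, if the wrist force passes 120 N, or if a joint passes its speed limit or range.

### The arm

A 7-joint arm with a two-finger parallel gripper is mounted at the origin on the work surface. World frame = base frame: x ahead of the robot, y to its left, z up, the work surface at z = 0. Lengths are in m, angles in rad, forces in N, time in s.
With the tool pointing down it reaches from about 0.425 to 0.825 m from the base axis. Payload 3.6 kg.
Tool frame: the origin (TCP) lies midway between the tips of the shut fingers; the grasp point (between the pads) lies 19 mm behind it; z points along the fingers, y is the line along which they close (so a half turn about z gives the same grasp; the last joint's range is limited). The gripper opens to 85 mm and grips with 20 to 120 N. Pads are 22 mm wide; open, the fingers measure 114 mm over their backs; the gripper's body (76 mm by 85 mm) begins 54 mm behind the grasp point. The pads swing forward as they close: fully open they stand 13 mm farther back than shut.
Start: joints at [1.268, 0.615, -0.013, 1.423, 0.008, 1.103, -0.04], TCP at [0.177, -0.625, 0.231] pointing down, gripper open.
Joint ranges: [-3.12, 3.12], [-0.3, 2.06], [-1.34, 1.32], [0.26, 2.42], [-1.36, 4.5], [0.01, 1.98], [-2.84, 2.84]. Speed limits (rad/s): [2.79, 2.79, 3.14, 3.14, 3.14, 3.14, 3.14].

### API

Orientations are given as [roll, pitch, yaw] about the fixed x, y, z axes, in that order (R = Rz(yaw) Ry(pitch) Rx(roll)).
In Python, from rig import telemetry, eyes, job gives the robot as it stands. The module is installed in compiled form; this text tells all that it offers.
- The arm moves only by the tool jog_arm, never from a script. Its argument "commands" is a list of rows, each a list of 3 entries, a list of its own where there are three numbers: the turn, a rotation vector about the tool's x, y, z in rad, then the shift along the tool's x, y, z in m, then the finger opening in m, from 0 to 0.0854. A call has 1 to 5 rows; each row is the pose to reach, as a shift and turn from the pose commanded when the call began, along the tool's axes at that moment; what a row does not reach only later rows make up. A row lasts 1/12 s, in which the tool goes at most 41.7 mm and 7.16 degrees, less where a joint would pass 70% of its speed; a pose out of reach is approached as far as the arm can. A call with a gripper value outside its range is refused whole. The fingers move at their own pace and stop on an object; the grip force is fixed at half the most. Time passes only in rows, so rows that repeat a pose let the fingers close. It gives the time, the measured TCP pose, the force, the opening and the grip force at its end, in the units of the state.
- telemetry.state(): the state, without advancing time (a new reading comes with each control period).
- eyes.camera(name): name is "scene" or "top" or "wrist"; returns (picture, depth): 400x640x3 uint8, red, green, blue; 400x640 float32, m along the optical axis (not along the pixel's ray), 0 where there is no reading.
- eyes.camera_params(name): a dict with "vertical_fov" (degrees; the focal length in pixels is half the picture's height over the tangent of half this angle, whatever the lens; pixels are square), "cx", "cy" (the principal point, pixels), "pose" (4x4, takes a point from camera to world coordinates); the wrist camera has in their place "tool_from_camera" (4x4, takes a point from camera to tool coordinates, whose origin is the TCP and whose axes are the flange's). Camera axes: x right, y down, z forward; pixel columns grow to the right and rows downward; lengths in m; the calibration is good to about 2 mm. A picture is of the moment at which its call begins: read the wrist's pose just before it. camera_params takes no time and is no camera call.
- job.job_done(): hands the job in; it is judged then, once.
The state is a dict: "time": time; "q": joint angles; "qd": joint speeds; "effort": joint torques, N m; "tcp_pos": TCP position; "tcp_rot": TCP orientation; "force": force on the tool from outside, world axes, zero at the start; "ft_torque": the same for the moment, N m; "opening": finger opening in m; "finger_force": force on a finger pad.
Only numpy, scipy, OpenCV 4.12 (cv2) and the standard library are available. Lean on these libraries where they do the work, as an engineer would, in place of code of your own. Each camera call takes 0.05 s, during which the arm holds its last target. There are 200 camera calls.

## Working session

There is one attempt and no reset: what is moved stays moved. The work goes in short steps, Python scripts to look and compute and a tool call to move; the robot and the scene stay as the last step left them, time stands still between calls to the robot, and variables do not carry over. Pictures are saved under pics/ and viewed, at most 14 in all, crops included, and the job is handed in when it is done.

Besides the shell and the picture viewer there is one more tool, called as name(argument=value, ...) on one line, values as JSON. jog_arm: Moves the arm, as the interface text tells. Its arguments: {"type":"object","properties":{"commands":{"type":"array"}},"required":["commands"]}

```bash
mkdir -p pics; ls; cat > h.py <<'E'
import numpy as np, cv2
from rig import telemetry, eyes, job
from scipy.spatial.transform import Rotation as R
def cam(n):
    st=telemetry.state(); p=eyes.camera_params(n); im,d=eyes.camera(n)
    f=200/np.tan(np.radians(p["vertical_fov"])/2)
    if n=="wrist":
        T=np.eye(4);T[:3,:3]=R.from_euler('xyz',st["tcp_rot"]).as_matrix();T[:3,3]=st["tcp_pos"]; T=T@np.array(p["tool_from_camera"])
    else: T=np.array(p["pose"])
    return im,d,(f,p["cx"],p["cy"],T)
def ray(c,u,v,z):
    "pixels -> points on plane at height z"
    f,cx,cy,T=c; u=np.asarray(u,float);v=np.asarray(v,float)
    r=np.stack([(u-cx)/f,(v-cy)/f,np.ones_like(u)],-1)@T[:3,:3].T
    return T[:3,3]+r*((z-T[2,3])/r[...,2])[...,None]
def cloud(c,d):
    f,cx,cy,T=c; v,u=np.mgrid[:d.shape[0],:d.shape[1]]
    P=np.stack([(u-cx)/f*d,(v-cy)/f*d,d],-1)@T[:3,:3].T+T[:3,3]
    P[d==0]=np.nan; return P
def proj(c,X):
    f,cx,cy,T=c; p=(np.asarray(X)-T[:3,3])@T[:3,:3]; return np.stack([p[...,0]/p[...,2]*f+cx,p[...,1]/p[...,2]*f+cy],-1)
def save(n,im): cv2.imwrite(f"pics/{n}.png",im[...,::-1])
E
python3 - <<'E'
from h import *
for n in("top","scene"):
    im,d,c=cam(n); save(n+"0",im); np.savez(n+"0.npz",im=im,d=d,f=c[0],cx=c[1],cy=c[2],T=c[3]); print(n,c)
print(telemetry.state())
E
```

```text
pics
top (np.float64(419.93944285020933), 308.5284693944341, 201.14593573183538, array([[ 0.02496606, -0.98742439,  0.15610821,  0.33987691],
       [-0.99967348, -0.02550961, -0.00147909, -0.0428302 ],
       [ 0.00544275, -0.15602031, -0.98773885,  1.30255625],
       [ 0.        ,  0.        ,  0.        ,  1.        ]]))
scene (np.float64(510.59665213530485), 311.8966703542287, 200.28934975871778, array([[ 0.31822533,  0.7863584 , -0.5295027 ,  1.30276715],
       [ 0.94788164, -0.25455198,  0.19163427, -0.33968787],
       [ 0.01590726, -0.56288876, -0.82637957,  1.40264985],
       [ 0.        ,  0.        ,  0.        ,  1.        ]]))
{'time': 0.1, 'q': array([ 1.26849429,  0.61584657, -0.01262877,  1.42476644,  0.00811046,
        1.10340098, -0.04040727]), 'qd': array([-0.00088619, -0.00156242,  0.00144685, -0.00389237,  0.00014872,
       -0.0004891 ,  0.00086943]), 'effort': array([ 1.75780231e-03, -4.70385861e+01,  2.60502426e-01, -1.71570736e+01,
        1.01038918e-02,  5.89848234e-03, -6.78558010e-07]), 'tcp_pos': array([ 0.17683111, -0.62475691,  0.23022912]), 'tcp_rot': array([-3.13922181e+00,  3.27947053e-05,  2.75875218e-01]), 'force': array([-0.20970091,  0.15379929, -0.10767259]), 'ft_torque': array([-0.04172667, -0.01664121, -0.06508459]), 'finger_force': 0.0, 'opening': 0.08553153777432031}
```

View pics/top0.png

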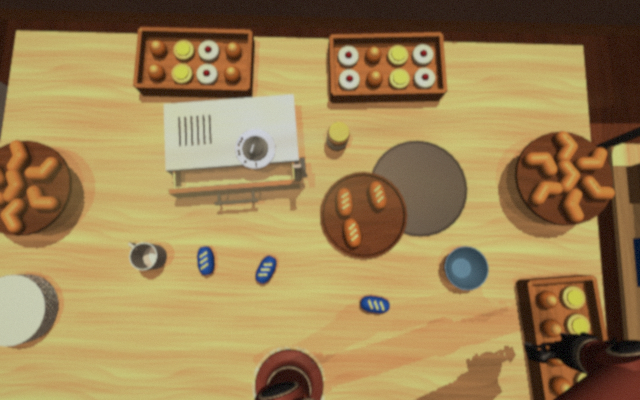

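View pics/scene0.png

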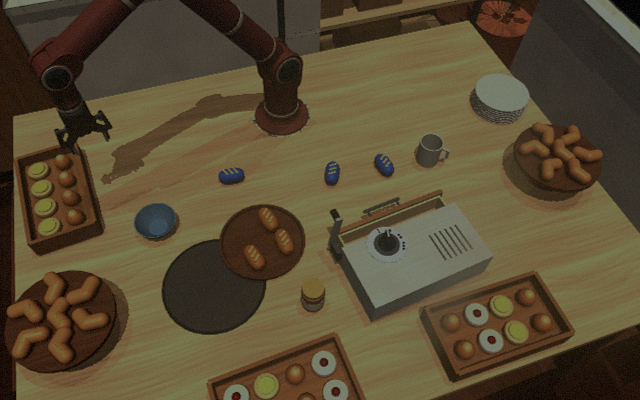

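Top view: three tan rolls on the round tray at (345,201), (377,194), (352,233). Look-alikes are the blue ones at (205,260), (265,268), (375,304), the croissants at (565,175) and (25,190), and the buns in the boxes. I choose the three tan oblong rolls on the tray.

```bash
cat > meas.py <<'E'
from h import *
def ld(n):
    z=np.load(n+"0.npz"); return z["im"],z["d"],(float(z["f"]),float(z["cx"]),float(z["cy"]),z["T"])
for n in("top","scene"):
    im,d,c=ld(n); P=cloud(c,d); hsv=cv2.cvtColor(im,cv2.COLOR_RGB2HSV)
    x,y,z=P[...,0],P[...,1],P[...,2]
    print(n,"table z",np.nanmedian(z[(abs(x-.45)<.03)&(abs(y)<.03)]))
    # warmer top
    m=(abs(z-.104)<.008)&(hsv[...,1]<90)
    k,l,s,ce=cv2.connectedComponentsWithStats(m.astype(np.uint8)); i=1+np.argmax(s[1:,4]); 
    q=P[l==i][:,:2]; print(" warmer",s[i],cv2.minAreaRect(q.astype(np.float32)), np.median(P[l==i][:,2]))
    # tall things
    m=(z>.112)&(z<.2)&(x>.45)&(x<.9)&(abs(y)<.55)
    k,l,s,ce=cv2.connectedComponentsWithStats(m.astype(np.uint8))
    for i in range(1,k):
        if s[i,4]>8: print("  tall",ce[i].round(),s[i,4],P[l==i].mean(0).round(3),P[l==i][:,2].max().round(3))
    # rolls: z .03-.07 orange, within tray
    m=(z>.022)&(z<.08)&(hsv[...,0]<22)&(hsv[...,1]>80)&(x>.4)&(x<.85)&(y>-.35)&(y<.1)
    k,l,s,ce=cv2.connectedComponentsWithStats(m.astype(np.uint8))
    for i in range(1,k):
        if s[i,4]>40: r=cv2.minAreaRect(P[l==i][:,:2].astype(np.float32)); print("  roll",ce[i].round(),s[i,4],r,P[l==i][:,2].max().round(3),np.percentile(P[l==i][:,2],90).round(3))
E
python3 meas.py
python3 - <<'E'
from h import *
z=np.load("top0.npz"); im=z["im"]
a=cv2.resize(im[80:270,150:470],None,fx=2.5,fy=2.5,interpolation=cv2.INTER_CUBIC); save("crop1",a)
E
```

```text
top table z -0.00013125890992449207
 warmer [ 164   95  137   76 8578] ((0.725572943687439, 0.19026973843574524), (0.2207145094871521, 0.39650535583496094), 5.927103519439697) 0.10458467498304691
  tall [255. 147.] 298 [0.679 0.115 0.127] 0.155
  tall [298. 172.] 141 [ 0.595 -0.014  0.187] 0.2
  roll [335. 144.] 127 ((0.7224924564361572, -0.12470569461584091), (0.06644074618816376, 0.03123573213815689), 77.839111328125) 0.08 0.077
  roll [278. 168.] 155 ((0.6379713416099548, 0.054847024381160736), (0.04465237632393837, 0.08958294987678528), 5.863829612731934) 0.028 0.027
  roll [377. 195.] 361 ((0.5637722015380859, -0.25485697388648987), (0.08377224206924438, 0.04968304559588432), 18.24423599243164) 0.062 0.058
  roll [280. 188.] 137 ((0.5768037438392639, 0.04241202771663666), (0.0026777207385748625, 0.1153954342007637), 6.021139621734619) 0.079 0.074
  roll [344. 202.] 365 ((0.5404079556465149, -0.15337656438350677), (0.08555611968040466, 0.04900140315294266), 3.2080087661743164) 0.063 0.058
  roll [352. 233.] 376 ((0.44709932804107666, -0.17762450873851776), (0.08477568626403809, 0
[... 217 characters left out ...]
20433044434) 0.1041875903791285
  tall [335. 223.] 223 [ 0.608 -0.016  0.171] 0.2
  tall [387. 242.] 281 [0.688 0.114 0.128] 0.155
  roll [276. 231.] 650 ((0.49767497181892395, -0.16706547141075134), (0.1820051521062851, 0.050011731684207916), 14.077197074890137) 0.065 0.057
  roll [355. 235.] 208 ((0.598715603351593, 0.053866736590862274), (0.009080692194402218, 0.09260894358158112), 4.713511943817139) 0.08 0.074
  roll [254. 258.] 354 ((0.5688788890838623, -0.2543501555919647), (0.08466071635484695, 0.04985979571938515), 13.724575996398926) 0.065 0.058
  roll [311. 301.] 95 ((0.7648159265518188, -0.13455446064472198), (0.06500311940908432, 0.0294266939163208), 72.38385009765625) 0.08 0.079
```

View pics/crop1.png

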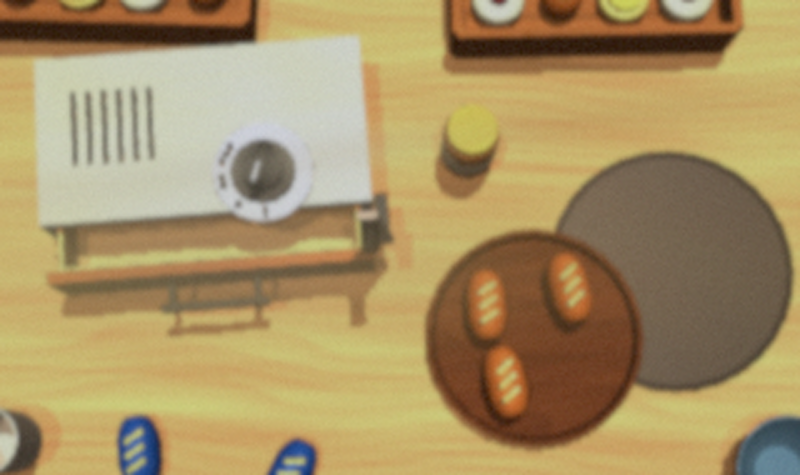

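The crop confirms three tan rolls with pale slashes on the tray at crop (486,305), (568,287), (506,380). The dark mark is at about (672,270), the handle at (215,300), the bar at (375,220), and the dial at (263,170) with its pointer to the lower left.

```bash
cat > m2.py <<'E'
from h import *
from meas import ld
yaw=np.radians(5.98); C=np.array([.7265,.1916]); Rw=np.array([[np.cos(yaw),-np.sin(yaw)],[np.sin(yaw),np.cos(yaw)]])
for n in("top","scene"):
    im,d,c=ld(n); P=cloud(c,d); hsv=cv2.cvtColor(im,cv2.COLOR_RGB2HSV); z=P[...,2]; W=(P[...,:2]-C)@Rw; wx,wy=W[...,0],W[...,1]
    print("##",n)
    m=(abs(z-.092)<.005)&(wx<-.116)&(wx>-.3)&(abs(wy)<.15); print("panel top wx",np.percentile(wx[m],[3,50,97]).round(4),m.sum())
    m=(abs(wy)<.08)&(wx<-.116)&(wx>-.32)&(z>.05)&(z<.08); 
    h,e=np.histogram(wx[m],bins=np.arange(-.30,-.11,.005)); print("hist",[(round(a,3),b) for a,b in zip(e,h) if b])
    m=(z>.105)&(z<.25)&(wx<-.115)&(wx>-.25)&(wy<-.12)&(wy>-.3)
    for lo in np.arange(.105,.225,.012):
        k=m&(z>=lo)&(z<lo+.012)
        if k.sum()>3: print(" bar z",lo.round(3),k.sum(),"wx",np.percentile(wx[k],[5,50,95]).round(3),"wy",np.percentile(wy[k],[5,50,95]).round(3))
    m=(z>.138)&(z<.156)&(wx>-.1)&(wx<0)&(abs(wy+.07)<.05); q=W[m]; r=cv2.minAreaRect(q.astype(np.float32)); print("dial",m.sum(),q.mean(0).round(4),r,np.median(z[m]).round(3))
    x,y=P[...,0],P[...,1]
    # spot: grey, low saturation, table plane
    G=ray(c,*np.meshgrid(np.arange(640),np.arange(400)),0.0)
    m=(hsv[...,1]<90)&(hsv[...,2]<150)&(abs(z)<.006)&(G[...,0]>.35)&(G[...,0]<.85)&(G[...,1]<-.1)&(G[...,1]>-.6)
    k,l,s,ce=cv2.connectedComponentsWithStats(m.astype(np.uint8)); i=1+np.argmax(s[1:,4]); 
    pts=cv2.findContours((l==i).astype(np.uint8),0,cv2.CHAIN_APPROX_NONE)[0]; pts=max(pts,key=len)[:,0]
    def ransac(Q,rad,tol=.004):
        rng=np.random.default_rng(0);best=None;bn=0
        for _ in range(3000):
            a=Q[rng.choice(len(Q),3,replace=False)]; A=np.c_[2*a,np.ones(3)]
            try: s=np.linalg.solve(A,(a**2).sum(1))
            except: continue
            r=np.sqrt(max(0,s[2]+s[0]**2+s[1]**2))
            if abs(r-rad)>.012: continue
            k=abs(np.hypot(*(Q-s[:2]).T)-r)<tol
            if k.sum()>bn: bn=k.sum();best=k
        A=np.c_[2*Q[best],np.ones(bn)]; s=np.linalg.lstsq(A,(Q[best]**2).sum(1),rcond=None)[0]
        return s[:2].round(4),np.sqrt(s[2]+s[0]**2+s[1]**2).round(4),bn,len(Q)
    print("spot",ransac(ray(c,pts[:,0],pts[:,1],0.0)[:,:2],.155))
    m=(z>.0135)&(z<.03)&(G[...,0]>.3)&(G[...,0]<.8)&(G[...,1]<.0)&(G[...,1]>-.4)&(hsv[...,2]<170)
    print("tray",m.sum(),ransac(P[m][:,:2],.131,.006))
E
python3 m2.py | sed -n '/##/,$p'
```

```text
## top
panel top wx [-0.1649 -0.1579 -0.1502] 510
hist [(np.float64(-0.21), np.int64(6)), (np.float64(-0.205), np.int64(83)), (np.float64(-0.2), np.int64(66)), (np.float64(-0.195), np.int64(15)), (np.float64(-0.19), np.int64(10)), (np.float64(-0.185), np.int64(7)), (np.float64(-0.18), np.int64(6)), (np.float64(-0.175), np.int64(8)), (np.float64(-0.17), np.int64(38)), (np.float64(-0.165), np.int64(72)), (np.float64(-0.15), np.int64(6)), (np.float64(-0.145), np.int64(8))]
 bar z 0.105 7 wx [-0.142 -0.141 -0.136] wy [-0.211 -0.207 -0.202]
 bar z 0.117 4 wx [-0.142 -0.141 -0.139] wy [-0.208 -0.206 -0.202]
 bar z 0.141 5 wx [-0.142 -0.141 -0.136] wy [-0.205 -0.205 -0.2  ]
 bar z 0.177 14 wx [-0.175 -0.158 -0.138] wy [-0.2   -0.197 -0.179]
 bar z 0.189 111 wx [-0.173 -0.153 -0.134] wy [-0.197 -0.189 -0.18 ]
dial 92 [-0.054  -0.0696] ((-0.052928246557712555, -0.06971936672925949), (0.013908118940889835, 0.049108393490314484), 70.10464477539062) 0.147
spot (array([ 0.5986, -0.3885]), np.float64(0.1478), np.int64(214), 287)
tray 933 (array([ 0.5057, -0.2143]), np.float64(0.1291), np.int64(808
[... 587 characters left out ...]

 bar z 0.129 20 wx [-0.136 -0.13  -0.128] wy [-0.208 -0.201 -0.187]
 bar z 0.141 17 wx [-0.134 -0.13  -0.128] wy [-0.206 -0.198 -0.188]
 bar z 0.153 19 wx [-0.135 -0.13  -0.128] wy [-0.206 -0.198 -0.186]
 bar z 0.165 16 wx [-0.138 -0.131 -0.128] wy [-0.203 -0.198 -0.184]
 bar z 0.177 33 wx [-0.163 -0.131 -0.128] wy [-0.201 -0.196 -0.183]
 bar z 0.189 94 wx [-0.17  -0.146 -0.13 ] wy [-0.199 -0.19  -0.18 ]
dial 89 [-0.0467 -0.0718] ((-0.04713664948940277, -0.0710063949227333), (0.015200994908809662, 0.050776541233062744), 71.13880920410156) 0.147
spot (array([ 0.6003, -0.3895]), np.float64(0.146), np.int64(275), 480)
tray 910 (array([ 0.5105, -0.2154]), np.float64(0.1291), np.int64(674), 910)
```

```bash
cat > plan.py <<'E'
from h import *
yaw_w=np.radians(5.98); C=np.array([.7265,.1916])
def w2(x,y): c,s=np.cos(yaw_w),np.sin(yaw_w); return [C[0]+c*x-s*y, C[1]+s*x+c*y]
def plan(wps,pose=None):
    "wps: (x,y,z,yaw,opening); prints one call per line: turn, shift"
    if pose is None: st=telemetry.state(); pose=(np.array(st["tcp_pos"]),R.from_euler('xyz',st["tcp_rot"]))
    p,r=pose
    for w in wps:
        tgt=np.array(w[:3]); tr=R.from_euler('xyz',[np.pi,0,w[3]])
        n=int(max(np.ceil(np.linalg.norm(tgt-p)/.2),np.ceil((r.inv()*tr).magnitude()/.61),1)); p0,rot,r0=p,(r.inv()*tr).as_rotvec(),r
        for i in range(n):
            pn=p0+(tgt-p0)*(i+1)/n; rn=r0*R.from_rotvec(rot*(i+1)/n)
            dt=(r.inv()*rn).as_rotvec(); ds=r.inv().apply(pn-p)
            print([list(map(float,dt.round(3))),list(map(float,ds.round(4))),w[4]], "rows>=",int(np.ceil(max(np.linalg.norm(ds)/.0417,np.linalg.norm(dt)/.125))))
            p,r=pn,rn
def st():
    s=telemetry.state(); print("t",round(s["time"],2),"pos",s["tcp_pos"].round(4),"rot",s["tcp_rot"].round(4),"F",s["force"].round(1),"op",round(s["opening"],4),"ff",round(s["finger_force"],1),"j7",s["q"][6].round(2))
E
python3 - <<'E'
from plan import *
h=w2(-.199,0); print(h)
plan([(.45,-.35,.26,.8,.026),(h[0]-.02,h[1],.2,1.675,.026)])
E
```

```text
[np.float64(0.5285828939031516), np.float64(0.17086792064821166)]
[[-0.001, -0.0, -0.262], [0.1688, -0.095, -0.0147], 0.026] rows>= 5
[[-0.001, -0.0, -0.262], [0.1877, -0.048, -0.0148], 0.026] rows>= 5
[[0.0, 0.0, -0.292], [0.1382, -0.107, 0.02], 0.026] rows>= 5
[[0.0, 0.0, -0.292], [0.1631, -0.0627, 0.02], 0.026] rows>= 5
[[0.0, 0.0, -0.292], [0.1742, -0.0132, 0.02], 0.026] rows>= 5
```

jog_arm(commands=[[[0,0,-0.262],[0.169,-0.095,-0.015],0.026],[[0,0,-0.262],[0.169,-0.095,-0.015],0.026],[[0,0,-0.262],[0.169,-0.095,-0.015],0.026],[[0,0,-0.262],[0.169,-0.095,-0.015],0.026],[[0,0,-0.262],[0.169,-0.095,-0.015],0.026]])

```text
time: 0.52
tcp_pos: [0.3175, -0.4838, 0.2463]
tcp_rot: [-3.14, -0.003, 0.543]
force: [1.3, 0.2, 0.4]
opening: 0.0266
finger_force: 0.0
```

jog_arm(commands=[[[0,0,-0.262],[0.188,-0.048,-0.015],0.026],[[0,0,-0.262],[0.188,-0.048,-0.015],0.026],[[0,0,-0.262],[0.188,-0.048,-0.015],0.026],[[0,0,-0.262],[0.188,-0.048,-0.015],0.026],[[0,0,-0.262],[0.188,-0.048,-0.015],0.026]])

```text
time: 0.93
tcp_pos: [0.4539, -0.3458, 0.2614]
tcp_rot: [-3.141, -0.003, 0.805]
force: [1.0, 0.1, 0.3]
opening: 0.026
finger_force: 0.0
```

jog_arm(commands=[[[0,0,-0.292],[0.138,-0.107,0.02],0.026],[[0,0,-0.292],[0.138,-0.107,0.02],0.026],[[0,0,-0.292],[0.138,-0.107,0.02],0.026],[[0,0,-0.292],[0.138,-0.107,0.02],0.026],[[0,0,-0.292],[0.138,-0.107,0.02],0.026]])

```text
time: 1.35
tcp_pos: [0.4703, -0.1677, 0.2407]
tcp_rot: [-3.138, -0.005, 1.104]
force: [-0.0, 1.4, -0.5]
opening: 0.026
finger_force: 0.0
```

jog_arm(commands=[[[0,0,-0.292],[0.163,-0.063,0.02],0.026],[[0,0,-0.292],[0.163,-0.063,0.02],0.026],[[0,0,-0.292],[0.163,-0.063,0.02],0.026],[[0,0,-0.292],[0.163,-0.063,0.02],0.026],[[0,0,-0.292],[0.163,-0.063,0.02],0.026]])

```text
time: 1.77
tcp_pos: [0.4889, 0.0055, 0.2211]
tcp_rot: [-3.14, -0.006, 1.396]
force: [-1.0, 0.9, 0.6]
opening: 0.0259
finger_force: 0.0
```

jog_arm(commands=[[[0,0,-0.292],[0.174,-0.013,0.02],0.026],[[0,0,-0.292],[0.174,-0.013,0.02],0.026],[[0,0,-0.292],[0.174,-0.013,0.02],0.026],[[0,0,-0.292],[0.174,-0.013,0.02],0.026],[[0,0,-0.292],[0.174,-0.013,0.02],0.026]])

```text
time: 2.18
tcp_pos: [0.5076, 0.1792, 0.201]
tcp_rot: [3.141, -0.007, 1.687]
force: [0.7, 1.3, -0.9]
opening: 0.0258
finger_force: 0.0
```

```bash
python3 - <<'E'
from plan import *
st(); im,d,c=cam("wrist"); save("w1",im); P=cloud(c,d); z=P[...,2]; th=yaw_w
W=(P[...,:2]-C)@np.array([[np.cos(th),-np.sin(th)],[np.sin(th),np.cos(th)]])
print(np.nanpercentile(z,[1,50,99]), (d>0).mean())
m=(abs(W[...,1])<.05)&(W[...,0]<-.115)&(W[...,0]>-.3)
for lo,hi in((.055,.08),(.084,.1)):
    k=m&(z>lo)&(z<hi); h,e=np.histogram(W[...,0][k],bins=np.arange(-.24,-.11,.004)); print(lo,[(round(float(a),3),int(b)) for a,b in zip(e,h) if b>5])
k=(z>.06)&(z<.08)&(W[...,0]<-.185)&(W[...,0]>-.215); print("handle wy",np.percentile(W[...,1][k],[2,98]),np.percentile(z[k],[50,95]))
E
```

```text
t 2.18 pos [0.5076 0.1792 0.201 ] rot [ 3.1414 -0.0072  1.6865] F [ 0.7  1.3 -0.9] op 0.0258 ff 0.0 j7 -0.54
[-0.00228755  0.02146348  0.28750276] 0.99596484375
0.055 [(-0.204, 487), (-0.2, 561), (-0.196, 460), (-0.164, 685), (-0.148, 8), (-0.144, 17)]
0.084 [(-0.164, 654), (-0.16, 647), (-0.156, 647), (-0.152, 573), (-0.148, 15)]
handle wy [-0.05725703  0.0641794 ] [0.06963473 0.07132438]
```

View pics/w1.png

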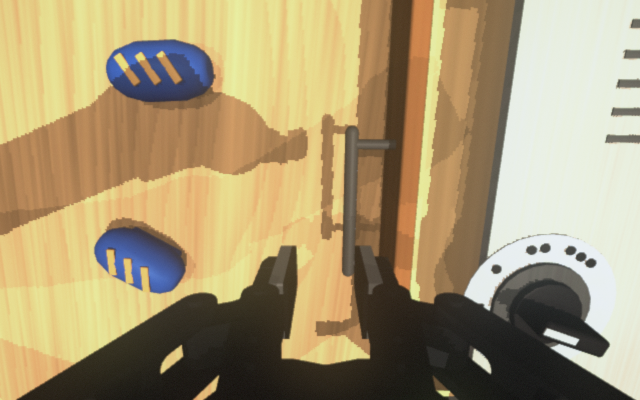

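The wrist view shows the handle bar at about (350,200) and the panel edge at about (400,200). The fingers are in front of the handle, and the dial is at (540,310).

```bash
python3 - <<'E'
from plan import *
h=w2(-.198,.003); y=yaw_w+np.pi/2
e=w2(-.293,.003)
plan([(h[0],h[1],.11,y,.026),(h[0],h[1],.047,y,.026),(e[0],e[1],.047,y,0),(e[0],e[1],.047,y,.03),(e[0],e[1],.25,y,.03)])
E
```

```text
[[-0.0, -0.006, 0.011], [-0.0067, 0.0211, 0.0908], 0.026] rows>= 3
[[0.0, 0.0, 0.0], [0.0, -0.0, 0.063], 0.026] rows>= 2
[[0.0, 0.0, 0.0], [-0.0, -0.095, -0.0], 0] rows>= 3
[[0.0, 0.0, 0.0], [0.0, 0.0, 0.0], 0.03] rows>= 0
[[0.0, 0.0, 0.0], [0.0, 0.0, -0.1015], 0.03] rows>= 3
[[0.0, 0.0, 0.0], [0.0, 0.0, -0.1015], 0.03] rows>= 3
```

jog_arm(commands=[[[0,-0.006,0.011],[-0.007,0.021,0.04],0.026],[[0,-0.006,0.011],[-0.007,0.021,0.09],0.026],[[0,-0.006,0.011],[-0.007,0.021,0.09],0.026],[[0,-0.006,0.011],[-0.007,0.021,0.09],0.026],[[0,-0.006,0.011],[-0.007,0.021,0.09],0.026]])

```text
time: 2.65
tcp_pos: [0.5303, 0.1643, 0.1108]
tcp_rot: [-3.14, 0.007, 1.664]
force: [0.5, -0.1, -0.1]
opening: 0.0263
finger_force: 0.0
```

jog_arm(commands=[[[0,0,0],[0,0,0.02],0.026],[[0,0,0],[0,0,0.04],0.026],[[0,0,0],[0,0,0.063],0.026],[[0,0,0],[0,0,0.063],0.026],[[0,0,0],[0,0,0.063],0.026]])

```text
time: 3.07
tcp_pos: [0.5328, 0.1655, 0.0507]
tcp_rot: [3.136, 0.005, 1.664]
force: [0.4, -0.3, -0.1]
opening: 0.0258
finger_force: 0.0
```

jog_arm(commands=[[[0,0,0],[0,0,0],0],[[0,0,0],[0,0,0],0],[[0,0,0],[0,0,0],0],[[0,0,0],[0,0,0],0],[[0,0,0],[0,0,0],0]])

```text
time: 3.48
tcp_pos: [0.5317, 0.1652, 0.0502]
tcp_rot: [3.138, 0.006, 1.665]
force: [0.2, -0.3, 7.9]
opening: 0.0085
finger_force: 58.5
```

jog_arm(commands=[[[0,0,0],[0,-0.02,0],0],[[0,0,0],[0,-0.04,0],0],[[0,0,0],[0,-0.06,0],0],[[0,0,0],[0,-0.08,0],0],[[0,0,0],[0,-0.095,0],0]])

```text
time: 3.9
tcp_pos: [0.4366, 0.1551, 0.0501]
tcp_rot: [3.138, 0.007, 1.665]
force: [2.3, -3.3, 7.3]
opening: 0.0085
finger_force: 61.0
```

jog_arm(commands=[[[0,0,0],[0,0,0],0],[[0,0,0],[0,0,0],0],[[0,0,0],[0,0,0],0.03],[[0,0,0],[0,0,0],0.03],[[0,0,0],[0,0,0],0.03]])

```text
time: 4.32
tcp_pos: [0.4359, 0.1561, 0.0486]
tcp_rot: [3.141, 0.006, 1.665]
force: [-0.5, -0.8, 3.4]
opening: 0.03
finger_force: 1.5
```

```bash
python3 - <<'E'
from plan import *
st()
E
```

```text
t 4.32 pos [0.4359 0.1561 0.0486] rot [3.1414 0.0058 1.6646] F [-0.5 -0.8  3.4] op 0.03 ff 1.5 j7 -0.77
```

jog_arm(commands=[[[0,0,0],[0,0,-0.02],0.03],[[0,0,0],[0,0,-0.06],0.03],[[0,0,0],[0,0,-0.1],0.03],[[0,0,0],[0,0,-0.14],0.05],[[0,0,0],[0,0,-0.18],0.08]])

```text
time: 4.73
tcp_pos: [0.4353, 0.1573, 0.2301]
tcp_rot: [-3.141, 0.005, 1.665]
force: [1.7, -0.8, -0.6]
opening: 0.0531
finger_force: 0.0
```

```bash
python3 - <<'E'
from plan import *
st(); im,d,c=cam("top"); P=cloud(c,d); z=P[...,2]; th=yaw_w; hsv=cv2.cvtColor(im,cv2.COLOR_RGB2HSV)
W=(P[...,:2]-C)@np.array([[np.cos(th),-np.sin(th)],[np.sin(th),np.cos(th)]])
for a,b in((-.17,-.09),(.1,.17)):
  m=(W[...,1]>a)&(W[...,1]<b)&(W[...,0]<-.13)&(W[...,0]>-.33)&(abs(z-.092)<.006); print("panel",np.percentile(W[...,0][m],[3,50,97]).round(3),m.sum())
plan([(.47,-.20,.27,.2,.08)])
E
```

```text
t 4.73 pos [0.4353 0.1573 0.2301] rot [-3.1409  0.0053  1.6653] F [ 1.7 -0.8 -0.6] op 0.0531 ff 0.0 j7 -0.56
panel [-0.256 -0.249 -0.242] 147Traceback (most recent call last):
  File "<stdin>", line 5, in <module>
    return _quantile_unchecked(
        a, q, axis, out, overwrite_input, method, keepdims, weights)
    return _ureduce(a,
                    func=_quantile_ureduce_func,
    ...<5 lines>...
                    overwrite_input=overwrite_input,
                    method=method)
    r = func(a, **kwargs)
    result = _quantile(arr,
                       quantiles=q,
    ...<2 lines>...
                       out=out,
                       weights=wgt)
    slices_having_nans = np.isnan(arr[-1, ...])
                                  ~~~^^^^^^^^^
IndexError: index -1 is out of bounds for axis 0 with size 0
```

```bash
python3 - <<'E'
from plan import *
plan([(.45,-.20,.27,.2,.08)])
E
```

```text
[[0.004, -0.003, 0.488], [-0.1198, -0.0077, -0.0108], 0.08] rows>= 4
[[0.004, -0.003, 0.488], [-0.1095, 0.0493, -0.0105], 0.08] rows>= 4
[[0.004, -0.003, 0.488], [-0.0736, 0.0949, -0.0105], 0.08] rows>= 4
```

jog_arm(commands=[[[0.003,-0.003,0.488],[-0.12,-0.008,-0.011],0.08],[[0.003,-0.003,0.488],[-0.12,-0.008,-0.011],0.08],[[0.003,-0.003,0.488],[-0.12,-0.008,-0.011],0.08],[[0.003,-0.003,0.488],[-0.12,-0.008,-0.011],0.08],[[0.003,-0.003,0.488],[-0.12,-0.008,-0.011],0.08]])

```text
time: 5.2
tcp_pos: [0.4392, 0.0344, 0.2401]
tcp_rot: [3.14, 0.009, 1.169]
force: [0.1, 1.0, -0.2]
opening: 0.0801
finger_force: 0.0
```

jog_arm(commands=[[[0,0,0.488],[-0.11,0.049,-0.01],0.08],[[0,0,0.488],[-0.11,0.049,-0.01],0.08],[[0,0,0.488],[-0.11,0.049,-0.01],0.08],[[0,0,0.488],[-0.11,0.049,-0.01],0.08],[[0,0,0.488],[-0.11,0.049,-0.01],0.08]])

```text
time: 5.62
tcp_pos: [0.4424, -0.0842, 0.2508]
tcp_rot: [3.137, 0.007, 0.687]
force: [0.3, 0.9, -1.3]
opening: 0.0803
finger_force: 0.0
```

jog_arm(commands=[[[0,0,0.488],[-0.074,0.095,-0.01],0.08],[[0,0,0.488],[-0.074,0.095,-0.01],0.08],[[0,0,0.488],[-0.074,0.095,-0.01],0.08],[[0,0,0.488],[-0.074,0.095,-0.01],0.08],[[0,0,0.488],[-0.074,0.095,-0.01],0.08]])

```text
time: 6.03
tcp_pos: [0.446, -0.2034, 0.2616]
tcp_rot: [3.135, 0.004, 0.203]
force: [0.2, 1.4, 0.0]
opening: 0.0802
finger_force: 0.0
```

jog_arm(commands=[[[0,0,0],[0,0,0],0.08],[[0,0,0],[0,0,0],0.08],[[0,0,0],[0,0,0],0.08]])

```text
time: 6.28
tcp_pos: [0.4459, -0.2011, 0.2619]
tcp_rot: [3.135, 0.004, 0.208]
force: [-0.2, 0.7, 1.2]
opening: 0.0804
finger_force: 0.0
```

```bash
cat > rolls.py <<'E'
from plan import *
def rolls(n="wrist",view=None):
    im,d,c=cam(n)
    if view: save(view,im)
    P=cloud(c,d); z=P[...,2]; hsv=cv2.cvtColor(im,cv2.COLOR_RGB2HSV)
    m=(z>.028)&(z<.075)&(hsv[...,0]<25)&(hsv[...,1]>80)&(P[...,0]>.35)&(P[...,0]<.8)&(P[...,1]<-.02)&(P[...,1]>-.42)
    k,l,s,ce=cv2.connectedComponentsWithStats(cv2.erode(m.astype(np.uint8),np.ones((3,3))))
    for i in range(1,k):
        if s[i,4]>(300 if n=="wrist" else 100):
            q=P[l==i]; r=cv2.minAreaRect(q[:,:2].astype(np.float32)); (w,h),a=r[1],r[2]
            if w<h: a-=90
            a=(a+90)%180-90
            print(n,ce[i].round(),s[i,4],"c",np.round(r[0],4),"size",np.round(sorted(r[1]),3),"yaw",round(float(np.radians(a)),3),"ztop",np.percentile(q[:,2],98).round(4))
if __name__=="__main__":
    st(); rolls("wrist","w2"); rolls("top")
E
python3 rolls.py
```

```text
t 6.28 pos [ 0.4459 -0.2011  0.2619] rot [3.1353 0.0044 0.2083] F [-0.2  0.7  1.2] op 0.0804 ff 0.0 j7 -1.02
wrist [399.  66.] 2839 c [ 0.5654 -0.2517] size [0.046 0.082] yaw 0.282 ztop 0.0571
wrist [297.  68.] 2762 c [ 0.5423 -0.1528] size [0.046 0.082] yaw 0.11 ztop 0.0575
wrist [304. 163.] 2195 c [ 0.4501 -0.1769] size [0.046 0.082] yaw 0.255 ztop 0.0574
top [344. 202.] 291 c [ 0.5403 -0.1523] size [0.042 0.077] yaw 0.026 ztop 0.0611
top [353. 240.] 112 c [ 0.4241 -0.1819] size [0.031 0.041] yaw -1.39 ztop 0.0597
```

View pics/w2.png

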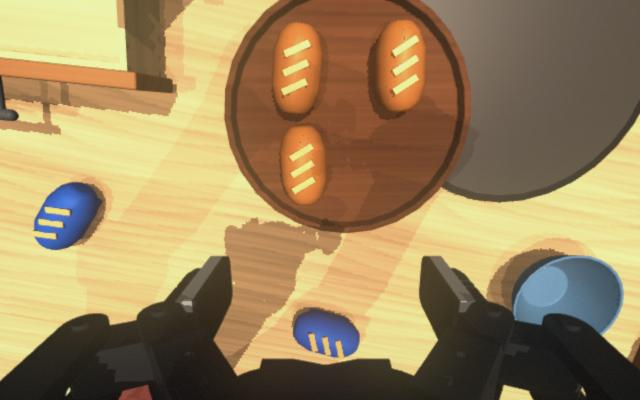

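The wrist view shows the three tan rolls at (297,68), (399,66), (304,163) on the tray; wrist depth agrees with the top view, with tops at 57 mm. I'll take the one at (297,68) first.

```bash
cat > rp.py <<'E'
from plan import *
import sys
def cyc(x,y,yaw,dw):
    t=w2(-.172,dw)
    plan([(x,y,.11,yaw,.066),(x,y,.016,yaw,.066),(x,y,.016,yaw,0),(x,y,.21,yaw,0),(t[0],t[1],.23,yaw_w,0),(t[0],t[1],.034,yaw_w,0)])
a=list(map(float,sys.argv[1:])); st(); cyc(*a)
E
python3 rp.py .5424 -.1525 .1 .03
```

```text
t 6.38 pos [ 0.4457 -0.202   0.262 ] rot [3.1346 0.0043 0.2055] F [-1.1 -0.6 -0.2] op 0.0804 ff 0.0 j7 -1.02
[[0.007, 0.004, 0.106], [0.1054, -0.0298, 0.1513], 0.066] rows>= 5
[[-0.0, -0.0, -0.0], [-0.0, -0.0, 0.094], 0.066] rows>= 3
[[0.0, 0.0, 0.0], [0.0, 0.0, 0.0], 0] rows>= 0
[[0.0, 0.0, 0.0], [0.0, 0.0, -0.194], 0] rows>= 5
[[0.0, 0.0, -0.002], [0.0227, -0.1766, -0.01], 0] rows>= 5
[[0.0, 0.0, -0.002], [0.0231, -0.1766, -0.01], 0] rows>= 5
[[-0.0, 0.0, 0.0], [0.0, -0.0, 0.196], 0] rows>= 5
```

jog_arm(commands=[[[0.007,0.004,0.106],[0.105,-0.03,0.05],0.066],[[0.007,0.004,0.106],[0.105,-0.03,0.1],0.066],[[0.007,0.004,0.106],[0.105,-0.03,0.151],0.066],[[0.007,0.004,0.106],[0.105,-0.03,0.151],0.066],[[0.007,0.004,0.106],[0.105,-0.03,0.151],0.066]])

```text
time: 6.8
tcp_pos: [0.5421, -0.1518, 0.1071]
tcp_rot: [-3.14, 0.002, 0.099]
force: [0.0, -0.3, -0.3]
opening: 0.066
finger_force: 0.0
```

jog_arm(commands=[[[0,0,0],[0,0,0.03],0.066],[[0,0,0],[0,0,0.06],0.066],[[0,0,0],[0,0,0.08],0.066],[[0,0,0],[0,0,0.094],0.066],[[0,0,0],[0,0,0.094],0.066]])

```text
time: 7.22
tcp_pos: [0.5398, -0.1531, 0.0133]
tcp_rot: [-3.14, 0.006, 0.097]
force: [-0.4, 0.4, 0.7]
opening: 0.066
finger_force: 0.0
```

jog_arm(commands=[[[0,0,0],[0,0,0],0],[[0,0,0],[0,0,0],0],[[0,0,0],[0,0,0],0],[[0,0,0],[0,0,0],0]])

```text
time: 7.55
tcp_pos: [0.5427, -0.1547, 0.0176]
tcp_rot: [3.14, -0.002, 0.095]
force: [0.4, -0.2, -0.8]
opening: 0.0474
finger_force: 61.6
```

jog_arm(commands=[[[0,0,0],[0,0,-0.02],0],[[0,0,0],[0,0,-0.06],0],[[0,0,0],[0,0,-0.1],0],[[0,0,0],[0,0,-0.14],0],[[0,0,0],[0,0,-0.18],0]])

```text
time: 7.97
tcp_pos: [0.5415, -0.1544, 0.199]
tcp_rot: [3.14, -0.001, 0.095]
force: [1.6, -0.9, -1.5]
opening: 0.0475
finger_force: 62.0
```

jog_arm(commands=[[[0,0,0],[0,0,-0.02],0],[[0,0,0],[0,0,-0.02],0],[[0,0,0],[0,0,-0.02],0]])

```text
time: 8.22
tcp_pos: [0.5423, -0.1545, 0.2182]
tcp_rot: [3.139, -0.004, 0.095]
force: [0.0, 0.3, -1.3]
opening: 0.0472
finger_force: 62.0
```

```bash
python3 - <<'E'
from plan import *
st(); t=w2(-.172,.03); plan([(t[0],t[1],.225,yaw_w,0),(t[0],t[1],.034,yaw_w,0)])
E
```

```text
t 8.22 pos [ 0.5423 -0.1545  0.2182] rot [ 3.1393 -0.0036  0.0949] F [ 0.   0.3 -1.3] op 0.0472 ff 62.0 j7 -1.27
[[0.001, -0.002, -0.005], [0.022, -0.1777, -0.0037], 0] rows>= 5
[[0.001, -0.002, -0.005], [0.0228, -0.1776, -0.0036], 0] rows>= 5
[[-0.0, -0.0, -0.0], [0.0, -0.0, 0.191], 0] rows>= 5
```

Held (47 mm opening). Carry, lower, release, rise.

jog_arm(commands=[[[0,0,-0.005],[0.022,-0.178,-0.006],0],[[0,0,-0.005],[0.022,-0.178,-0.006],0],[[0,0,-0.005],[0.022,-0.178,-0.006],0],[[0,0,-0.005],[0.022,-0.178,-0.006],0],[[0,0,-0.005],[0.022,-0.178,-0.006],0]])

```text
time: 8.63
tcp_pos: [0.5452, 0.0344, 0.2205]
tcp_rot: [-3.136, 0.003, 0.111]
force: [-0.1, 0.7, -0.3]
opening: 0.047
finger_force: 62.1
```

jog_arm(commands=[[[0,0,-0.005],[0.023,-0.178,-0.004],0],[[0,0,-0.005],[0.023,-0.178,-0.004],0],[[0,0,-0.005],[0.023,-0.178,-0.004],0],[[0,0,-0.005],[0.023,-0.178,-0.004],0],[[0,0,-0.005],[0.023,-0.178,-0.004],0]])

```text
time: 9.05
tcp_pos: [0.5491, 0.2137, 0.2241]
tcp_rot: [-3.136, 0.004, 0.116]
force: [0.1, 1.8, -1.0]
opening: 0.0472
finger_force: 62.1
```

jog_arm(commands=[[[0,0,0],[0,0,0],0],[[0,0,0],[0,0,0.04],0],[[0,0,0],[0,0,0.08],0],[[0,0,0],[0,0,0.12],0]])

```text
time: 9.38
tcp_pos: [0.5518, 0.202, 0.1041]
tcp_rot: [3.139, 0.0, 0.103]
force: [0.5, -0.5, -2.2]
opening: 0.0472
finger_force: 62.1
```

```bash
python3 - <<'E'
from plan import *
st(); t=w2(-.172,.03); plan([(t[0],t[1],.034,yaw_w,0)])
E
```

```text
t 9.38 pos [0.5518 0.202  0.1041] rot [3.1389e+00 3.0000e-04 1.0330e-01] F [ 0.5 -0.5 -2.2] op 0.0472 ff 62.1 j7 -1.93
[[0.003, 0.0, -0.001], [0.0007, -0.0016, 0.0701], 0] rows>= 2
```

jog_arm(commands=[[[0,0,0],[0.001,-0.002,0.025],0],[[0,0,0],[0.001,-0.002,0.05],0],[[0,0,0],[0.001,-0.002,0.063],0],[[0,0,0],[0.001,-0.002,0.07],0],[[0,0,0],[0.001,-0.002,0.07],0]])

```text
time: 9.8
tcp_pos: [0.5512, 0.2039, 0.0334]
tcp_rot: [3.138, 0.006, 0.103]
force: [-0.2, 0.4, -1.9]
opening: 0.0472
finger_force: 62.1
```

jog_arm(commands=[[[0,0,0],[0,0,0],0],[[0,0,0],[0,0,0],0.066],[[0,0,0],[0,0,0],0.066],[[0,0,0],[0,0,0],0.066],[[0,0,0],[0,0,0],0.066]])

```text
time: 10.22
tcp_pos: [0.5535, 0.2065, 0.0371]
tcp_rot: [3.141, -0.002, 0.105]
force: [0.3, 0.1, -1.1]
opening: 0.066
finger_force: 0.0
```

jog_arm(commands=[[[0,0,0],[0,0,-0.04],0.066],[[0,0,0],[0,0,-0.08],0.066],[[0,0,0],[0,0,-0.12],0.066],[[0,0,0],[0,0,-0.16],0.066],[[0,0,0],[0,0,-0.19],0.066]])

```text
time: 10.63
tcp_pos: [0.5537, 0.2069, 0.2304]
tcp_rot: [-3.141, -0.005, 0.105]
force: [0.8, 1.0, 0.6]
opening: 0.0657
finger_force: 0.0
```

```bash
python3 - <<'E'
from plan import *
st(); plan([(.5,-.08,.24,.27,.066),(.452,-.177,.19,.27,.066)])
E
```

```text
t 10.63 pos [0.5537 0.2069 0.2304] rot [-3.141  -0.005   0.1049] F [0.8 1.  0.6] op 0.0657 ff 0.0 j7 -1.91
[[-0.0, -0.003, -0.083], [-0.0417, 0.1398, -0.0051], 0.066] rows>= 4
[[-0.0, -0.003, -0.083], [-0.0531, 0.1359, -0.005], 0.066] rows>= 4
[[0.0, 0.0, 0.0], [-0.0721, 0.0807, 0.05], 0.066] rows>= 3
```

jog_arm(commands=[[[0,-0.003,-0.083],[-0.042,0.14,-0.005],0.066],[[0,-0.003,-0.083],[-0.042,0.14,-0.005],0.066],[[0,-0.003,-0.083],[-0.042,0.14,-0.005],0.066],[[0,-0.003,-0.083],[-0.042,0.14,-0.005],0.066],[[0,-0.003,-0.083],[-0.042,0.14,-0.005],0.066]])

```text
time: 11.05
tcp_pos: [0.525, 0.0549, 0.232]
tcp_rot: [3.136, 0.004, 0.177]
force: [0.7, -0.1, -0.4]
opening: 0.066
finger_force: 0.0
```

jog_arm(commands=[[[0,-0.003,-0.083],[-0.053,0.136,-0.005],0.066],[[0,-0.003,-0.083],[-0.053,0.136,-0.005],0.066],[[0,-0.003,-0.083],[-0.053,0.136,-0.005],0.066],[[0,-0.003,-0.083],[-0.053,0.136,-0.005],0.066],[[0,-0.003,-0.083],[-0.053,0.136,-0.005],0.066]])

```text
time: 11.47
tcp_pos: [0.4979, -0.0873, 0.237]
tcp_rot: [3.137, 0.007, 0.261]
force: [-0.2, -0.1, -0.0]
opening: 0.0663
finger_force: 0.0
```

jog_arm(commands=[[[0,0,0],[-0.08,0.07,0],0.066],[[0,0,0],[-0.08,0.07,0],0.066],[[0,0,0],[-0.08,0.07,0],0.066],[[0,0,0],[-0.08,0.07,0],0.066],[[0,0,0],[-0.08,0.07,0],0.066]])

```text
time: 11.88
tcp_pos: [0.4408, -0.1694, 0.2374]
tcp_rot: [3.141, 0.005, 0.269]
force: [0.1, 0.1, 0.6]
opening: 0.0661
finger_force: 0.0
```

```bash
python3 rolls.py; python3 rp.py .4501 -.1769 .255 -.06
```

```text
t 11.88 pos [ 0.4408 -0.1694  0.2374] rot [3.1412 0.0048 0.2691] F [0.1 0.1 0.6] op 0.0661 ff 0.0 j7 -1.02
wrist [445.  72.] 3395 c [ 0.5654 -0.2511] size [0.045 0.082] yaw 0.283 ztop 0.0571
wrist [335. 169.] 2700 c [ 0.4503 -0.1765] size [0.047 0.082] yaw 0.258 ztop 0.0577
t 11.98 pos [ 0.442  -0.1674  0.2373] rot [-3.1413  0.0042  0.2742] F [ 0.6 -0.1  0.2] op 0.0658 ff 0.0 j7 -1.02
[[-0.0, 0.004, 0.019], [0.0057, 0.0113, 0.1272], 0.066] rows>= 4
[[-0.0, -0.0, -0.0], [-0.0, -0.0, 0.094], 0.066] rows>= 3
[[-0.0, -0.0, -0.0], [0.0, 0.0, 0.0], 0] rows>= 1
[[0.0, 0.0, 0.0], [0.0, 0.0, -0.194], 0] rows>= 5
[[0.0, -0.0, 0.075], [0.0907, -0.1267, -0.01], 0] rows>= 4
[[0.0, -0.0, 0.075], [0.0809, -0.1331, -0.01], 0] rows>= 4
[[-0.0, 0.0, -0.0], [0.0, -0.0, 0.196], 0] rows>= 5
```

jog_arm(commands=[[[0,0.004,0.019],[0.006,0.011,0.04],0.066],[[0,0.004,0.019],[0.006,0.011,0.08],0.066],[[0,0.004,0.019],[0.006,0.011,0.12],0.066],[[0,0.004,0.019],[0.006,0.011,0.127],0.066],[[0,0.004,0.019],[0.006,0.011,0.127],0.066]])

```text
time: 12.4
tcp_pos: [0.448, -0.1763, 0.1079]
tcp_rot: [-3.138, 0.007, 0.255]
force: [-0.7, -0.5, 0.3]
opening: 0.0662
finger_force: 0.0
```

jog_arm(commands=[[[0,0,0],[0,0,0.03],0.066],[[0,0,0],[0,0,0.06],0.066],[[0,0,0],[0,0,0.08],0.066],[[0,0,0],[0,0,0.094],0.066],[[0,0,0],[0,0,0.094],0.066]])

```text
time: 12.82
tcp_pos: [0.4498, -0.178, 0.0158]
tcp_rot: [-3.141, 0.002, 0.254]
force: [-0.7, -0.1, 0.5]
opening: 0.0663
finger_force: 0.0
```

jog_arm(commands=[[[0,0,0],[0,0,0],0],[[0,0,0],[0,0,0],0],[[0,0,0],[0,0,0],0],[[0,0,0],[0,0,0],0]])

```text
time: 13.15
tcp_pos: [0.4507, -0.1791, 0.0182]
tcp_rot: [3.139, -0.003, 0.252]
force: [0.3, 1.3, 6.5]
opening: 0.0472
finger_force: 62.3
```

jog_arm(commands=[[[0,0,0],[0,0,-0.02],0],[[0,0,0],[0,0,-0.06],0],[[0,0,0],[0,0,-0.1],0],[[0,0,0],[0,0,-0.14],0],[[0,0,0],[0,0,-0.18],0]])

```text
time: 13.57
tcp_pos: [0.4485, -0.1786, 0.1991]
tcp_rot: [3.14, 0.001, 0.252]
force: [1.5, -0.7, -1.0]
opening: 0.0474
finger_force: 62.0
```

jog_arm(commands=[[[0,0,0],[0,0,-0.025],0],[[0,0,0],[0,0,-0.025],0],[[0,0,0],[0,0,-0.025],0]])

```text
time: 13.82
tcp_pos: [0.4496, -0.1789, 0.2232]
tcp_rot: [3.138, -0.002, 0.252]
force: [-0.9, 0.5, -2.0]
opening: 0.0471
finger_force: 62.0
```

```bash
python3 - <<'E'
from plan import *
st(); t=w2(-.172,-.06); plan([(t[0],t[1],.235,yaw_w,0)])
E
```

```text
t 13.82 pos [ 0.4496 -0.1789  0.2232] rot [ 3.1381e+00 -2.1000e-03  2.5170e-01] F [-0.9  0.5 -2. ] op 0.0471 ff 62.0 j7 -1.03
[[0.002, -0.001, 0.074], [0.0908, -0.1279, -0.0061], 0] rows>= 4
[[0.002, -0.001, 0.074], [0.0811, -0.1342, -0.006], 0] rows>= 4
```

jog_arm(commands=[[[0.002,0,0.074],[0.091,-0.128,-0.006],0],[[0.002,0,0.074],[0.091,-0.128,-0.006],0],[[0.002,0,0.074],[0.091,-0.128,-0.006],0],[[0.002,0,0.074],[0.091,-0.128,-0.006],0],[[0.002,0,0.074],[0.091,-0.128,-0.006],0]])

```text
time: 14.23
tcp_pos: [0.5064, -0.0223, 0.2255]
tcp_rot: [-3.134, 0.001, 0.191]
force: [0.3, 0.9, -0.4]
opening: 0.0474
finger_force: 62.1
```

jog_arm(commands=[[[0.002,0,0.074],[0.081,-0.134,-0.006],0],[[0.002,0,0.074],[0.081,-0.134,-0.006],0],[[0.002,0,0.074],[0.081,-0.134,-0.006],0],[[0.002,0,0.074],[0.081,-0.134,-0.006],0],[[0.002,0,0.074],[0.081,-0.134,-0.006],0]])

```text
time: 14.65
tcp_pos: [0.5611, 0.1241, 0.2309]
tcp_rot: [-3.131, 0.003, 0.116]
force: [-0.5, 2.0, -1.0]
opening: 0.0472
finger_force: 62.1
```

jog_arm(commands=[[[0,0,0],[0,0,0],0],[[0,0,0],[0,0,0.04],0],[[0,0,0],[0,0,0.08],0],[[0,0,0],[0,0,0.12],0],[[0,0,0],[0,0,0.12],0]])

```text
time: 15.07
tcp_pos: [0.5536, 0.1104, 0.1042]
tcp_rot: [3.141, 0.022, 0.101]
force: [-2.1, -0.7, -1.1]
opening: 0.0472
finger_force: 62.3
```

```bash
python3 - <<'E'
from plan import *
st(); t=w2(-.172,-.06); plan([(t[0],t[1],.034,yaw_w,0)])
E
```

```text
t 15.07 pos [0.5536 0.1104 0.1042] rot [3.1407 0.0225 0.1015] F [-2.1 -0.7 -1.1] op 0.0472 ff 62.3 j7 -1.77
[[0.001, 0.022, -0.003], [0.01, -0.0028, 0.07], 0] rows>= 2
```

jog_arm(commands=[[[0,0,0],[0,0,0],0],[[0,0,0],[0,0,0],0]])

```text
time: 15.23
tcp_pos: [0.562, 0.1136, 0.1142]
tcp_rot: [-3.139, 0.0, 0.102]
force: [0.0, -0.5, -0.3]
opening: 0.0474
finger_force: 62.3
```

```bash
python3 - <<'E'
from plan import *
st(); t=w2(-.172,-.06); plan([(t[0],t[1],.034,yaw_w,0)])
im,d,c=cam("wrist"); save("w3",im)
E
```

```text
t 15.23 pos [0.562  0.1136 0.1142] rot [-3.1387e+00  1.0000e-04  1.0230e-01] F [ 0.  -0.5 -0.3] op 0.0474 ff 62.3 j7 -1.77
[[-0.003, 0.0, -0.002], [-0.0002, -0.0002, 0.0802], 0] rows>= 2
```

View pics/w3.png

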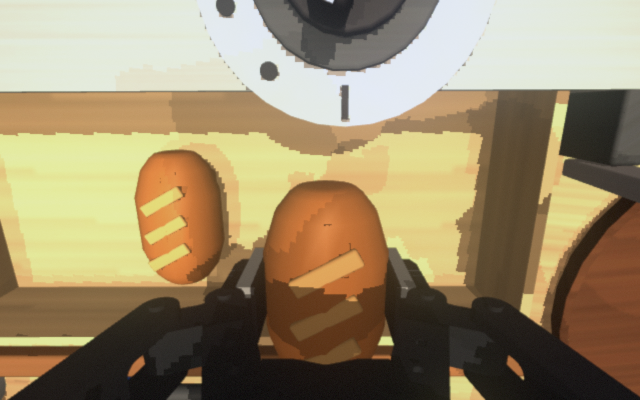

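The wrist view shows the held roll at (325,270) above the drawer, with the first roll lying flat at (180,215) and clear space below.

jog_arm(commands=[[[0,0,0],[0,0,0.025],0],[[0,0,0],[0,0,0.05],0],[[0,0,0],[0,0,0.07],0],[[0,0,0],[0,0,0.08],0],[[0,0,0],[0,0,0.08],0]])

```text
time: 15.7
tcp_pos: [0.5617, 0.1148, 0.0335]
tcp_rot: [-3.138, 0.0, 0.104]
force: [-0.5, 0.1, -1.4]
opening: 0.0474
finger_force: 62.2
```

jog_arm(commands=[[[0,0,0],[0,0,0],0],[[0,0,0],[0,0,0],0.066],[[0,0,0],[0,0,0],0.066],[[0,0,0],[0,0,0],0.066],[[0,0,0],[0,0,0],0.066]])

```text
time: 16.12
tcp_pos: [0.5612, 0.1148, 0.0335]
tcp_rot: [-3.138, 0.001, 0.104]
force: [0.7, 0.7, 0.1]
opening: 0.0661
finger_force: 0.0
```

jog_arm(commands=[[[0,0,0],[0,0,-0.04],0.066],[[0,0,0],[0,0,-0.08],0.066],[[0,0,0],[0,0,-0.12],0.066],[[0,0,0],[0,0,-0.16],0.066],[[0,0,0],[0,0,-0.2],0.066]])

```text
time: 16.53
tcp_pos: [0.5608, 0.1141, 0.235]
tcp_rot: [-3.138, 0.002, 0.104]
force: [0.2, 0.2, -0.6]
opening: 0.0659
finger_force: 0.0
```

```bash
python3 - <<'E'
from plan import *
st(); plan([(.46,-.24,.24,.28,.066)])
E
```

```text
t 16.53 pos [0.5608 0.1141 0.235 ] rot [-3.1383e+00  2.0000e-03  1.0390e-01] F [ 0.2  0.2 -0.6] op 0.0659 ff 0.0 j7 -1.75
[[-0.002, 0.001, -0.088], [-0.0685, 0.1708, -0.0029], 0.066] rows>= 5
[[-0.002, 0.001, -0.088], [-0.0832, 0.1642, -0.0027], 0.066] rows>= 5
```

jog_arm(commands=[[[-0.002,0,-0.088],[-0.068,0.171,-0.003],0.066],[[-0.002,0,-0.088],[-0.068,0.171,-0.003],0.066],[[-0.002,0,-0.088],[-0.068,0.171,-0.003],0.066],[[-0.002,0,-0.088],[-0.068,0.171,-0.003],0.066],[[-0.002,0,-0.088],[-0.068,0.171,-0.003],0.066]])

```text
time: 16.95
tcp_pos: [0.509, -0.0703, 0.2358]
tcp_rot: [3.139, 0.004, 0.183]
force: [-0.4, -0.8, 0.9]
opening: 0.0661
finger_force: 0.0
```

jog_arm(commands=[[[-0.002,0,-0.088],[-0.083,0.164,-0.003],0.066],[[-0.002,0,-0.088],[-0.083,0.164,-0.003],0.066],[[-0.002,0,-0.088],[-0.083,0.164,-0.003],0.066],[[-0.002,0,-0.088],[-0.083,0.164,-0.003],0.066],[[-0.002,0,-0.088],[-0.083,0.164,-0.003],0.066]])

```text
time: 17.37
tcp_pos: [0.4579, -0.2471, 0.2387]
tcp_rot: [3.137, 0.004, 0.27]
force: [0.3, -1.0, -1.1]
opening: 0.0659
finger_force: 0.0
```

jog_arm(commands=[[[0,0,0],[0,0,0],0.066],[[0,0,0],[0,0,0],0.066],[[0,0,0],[0,0,0],0.066]])

```text
time: 17.62
tcp_pos: [0.4615, -0.2383, 0.2383]
tcp_rot: [-3.141, 0.001, 0.282]
force: [-0.0, 0.4, -0.2]
opening: 0.0662
finger_force: 0.0
```

```bash
python3 rolls.py; python3 rp.py .5654 -.2515 .283 .12
```

```text
t 17.62 pos [ 0.4615 -0.2383  0.2383] rot [-3.141e+00  1.200e-03  2.816e-01] F [-0.   0.4 -0.2] op 0.0662 ff 0.0 j7 -0.9
wrist [371.  76.] 3152 c [ 0.5659 -0.2525] size [0.046 0.082] yaw 0.29 ztop 0.0573
wrist [108.  74.] 425 c [ 0.5011 -0.0235] size [0.003 0.013] yaw 0.126 ztop 0.0718
top [376. 194.] 235 c [ 0.562 -0.252] size [0.04  0.076] yaw 0.292 ztop 0.0611
t 17.72 pos [ 0.4619 -0.2377  0.2383] rot [-3.1411e+00  1.3000e-03  2.8350e-01] F [-0.1 -0.1 -0.2] op 0.066 ff 0.0 j7 -0.9
[[-0.0, 0.001, 0.0], [0.0957, 0.0423, 0.1282], 0.066] rows>= 4
[[0.0, -0.0, -0.0], [-0.0, -0.0, 0.094], 0.066] rows>= 3
[[0.0, 0.0, 0.0], [0.0, 0.0, 0.0], 0] rows>= 0
[[0.0, 0.0, 0.0], [0.0, 0.0, -0.194], 0] rows>= 5
[[0.0, -0.0, 0.06], [0.0435, -0.1764, -0.0067], 0] rows>= 5
[[0.0, -0.0, 0.06], [0.0329, -0.1787, -0.0067], 0] rows>= 5
[[-0.0, -0.0, 0.06], [0.0222, -0.1803, -0.0067], 0] rows>= 5
[[0.0, 0.0, -0.0], [-0.0, -0.0, 0.196], 0] rows>= 5
```

jog_arm(commands=[[[0,0,0.002],[0.096,0.042,0.04],0.066],[[0,0,0.002],[0.096,0.042,0.08],0.066],[[0,0,0.002],[0.096,0.042,0.12],0.066],[[0,0,0.002],[0.096,0.042,0.128],0.066],[[0,0,0.002],[0.096,0.042,0.128],0.066]])

```text
time: 18.13
tcp_pos: [0.5639, -0.2494, 0.1028]
tcp_rot: [-3.134, 0.009, 0.283]
force: [-1.3, 0.2, -0.5]
opening: 0.0657
finger_force: 0.0
```

jog_arm(commands=[[[0,0,0],[0,0,0.03],0.066],[[0,0,0],[0,0,0.06],0.066],[[0,0,0],[0,0,0.08],0.066],[[0,0,0],[0,0,0.093],0.066],[[0,0,0],[0,0,0.093],0.066]])

```text
time: 18.55
tcp_pos: [0.5632, -0.2522, 0.0152]
tcp_rot: [-3.139, 0.006, 0.279]
force: [-0.7, 0.9, -0.5]
opening: 0.0663
finger_force: 0.0
```

jog_arm(commands=[[[0,0,0],[0,0,0],0],[[0,0,0],[0,0,0],0],[[0,0,0],[0,0,0],0],[[0,0,0],[0,0,0],0]])

```text
time: 18.88
tcp_pos: [0.5659, -0.2543, 0.0191]
tcp_rot: [3.139, -0.001, 0.278]
force: [-0.0, 0.5, 4.9]
opening: 0.0474
finger_force: 62.0
```

jog_arm(commands=[[[0,0,0],[0,0,-0.02],0],[[0,0,0],[0,0,-0.06],0],[[0,0,0],[0,0,-0.1],0],[[0,0,0],[0,0,-0.14],0],[[0,0,0],[0,0,-0.18],0]])

```text
time: 19.3
tcp_pos: [0.5645, -0.2536, 0.1996]
tcp_rot: [3.141, 0.002, 0.278]
force: [1.0, 0.2, -0.8]
opening: 0.0474
finger_force: 61.9
```

jog_arm(commands=[[[0,0,0],[0,0,-0.025],0],[[0,0,0],[0,0,-0.025],0],[[0,0,0],[0,0,-0.025],0]])

```text
time: 19.55
tcp_pos: [0.5656, -0.254, 0.2245]
tcp_rot: [3.138, -0.002, 0.278]
force: [0.1, 1.1, -2.1]
opening: 0.0471
finger_force: 61.9
```

```bash
python3 - <<'E'
from plan import *
st(); t=w2(-.172,.12); plan([(t[0],t[1],.24,yaw_w,0)])
E
```

```text
t 19.55 pos [ 0.5656 -0.254   0.2245] rot [ 3.1381e+00 -1.7000e-03  2.7760e-01] F [ 0.1  1.1 -2.1] op 0.0471 ff 61.9 j7 -0.95
[[0.001, -0.001, 0.058], [0.0427, -0.1774, -0.0057], 0] rows>= 5
[[0.001, -0.001, 0.058], [0.0324, -0.1796, -0.0055], 0] rows>= 5
[[0.001, -0.001, 0.058], [0.022, -0.1812, -0.0053], 0] rows>= 5
```

jog_arm(commands=[[[0.001,0,0.058],[0.043,-0.177,-0.006],0],[[0.001,0,0.058],[0.043,-0.177,-0.006],0],[[0.001,0,0.058],[0.043,-0.177,-0.006],0],[[0.001,0,0.058],[0.043,-0.177,-0.006],0],[[0.001,0,0.058],[0.043,-0.177,-0.006],0]])

```text
time: 19.97
tcp_pos: [0.5561, -0.0626, 0.2263]
tcp_rot: [-3.134, 0.005, 0.23]
force: [0.9, 2.1, -0.6]
opening: 0.0471
finger_force: 62.0
```

jog_arm(commands=[[[0.001,0,0.058],[0.032,-0.18,-0.006],0],[[0.001,0,0.058],[0.032,-0.18,-0.006],0],[[0.001,0,0.058],[0.032,-0.18,-0.006],0],[[0.001,0,0.058],[0.032,-0.18,-0.006],0],[[0.001,0,0.058],[0.032,-0.18,-0.006],0]])

```text
time: 20.38
tcp_pos: [0.5471, 0.1196, 0.2323]
tcp_rot: [-3.135, 0.005, 0.172]
force: [-0.4, 0.7, -0.4]
opening: 0.0474
finger_force: 62.1
```

jog_arm(commands=[[[0.001,0,0.058],[0.022,-0.181,-0.005],0],[[0.001,0,0.058],[0.022,-0.181,-0.005],0],[[0.001,0,0.058],[0.022,-0.181,-0.005],0],[[0.001,0,0.058],[0.022,-0.181,-0.005],0],[[0.001,0,0.058],[0.022,-0.181,-0.005],0]])

```text
time: 20.8
tcp_pos: [0.5385, 0.3016, 0.237]
tcp_rot: [-3.134, 0.007, 0.114]
force: [-0.9, 0.8, -1.0]
opening: 0.0472
finger_force: 62.1
```

jog_arm(commands=[[[0,0,0],[0,0,0],0],[[0,0,0],[0,0,0.04],0],[[0,0,0],[0,0,0.08],0],[[0,0,0],[0,0,0.12],0],[[0,0,0],[0,0,0.12],0]])

```text
time: 21.22
tcp_pos: [0.5357, 0.2879, 0.1095]
tcp_rot: [3.134, 0.022, 0.103]
force: [-1.4, -1.2, -2.1]
opening: 0.047
finger_force: 62.2
```

jog_arm(commands=[[[0,0,0],[0,0,0],0],[[0,0,0],[0,0,0],0],[[0,0,0],[0,0,0],0]])

```text
time: 21.47
tcp_pos: [0.544, 0.294, 0.122]
tcp_rot: [-3.137, -0.003, 0.103]
force: [0.4, -0.1, -0.0]
opening: 0.0473
finger_force: 62.2
```

```bash
python3 - <<'E'
from plan import *
st(); t=w2(-.172,.12); plan([(t[0],t[1],.034,yaw_w,0)])
E
```

```text
t 21.47 pos [0.544 0.294 0.122] rot [-3.1373e+00 -3.0000e-03  1.0320e-01] F [ 0.4 -0.1 -0. ] op 0.0473 ff 62.2 j7 -2.05
[[-0.004, -0.003, -0.001], [-0.0014, 0.0012, 0.088], 0] rows>= 3
```

jog_arm(commands=[[[-0.003,-0.003,0],[-0.001,0.001,0.03],0],[[-0.003,-0.003,0],[-0.001,0.001,0.06],0],[[-0.003,-0.003,0],[-0.001,0.001,0.08],0],[[-0.003,-0.003,0],[-0.001,0.001,0.088],0],[[-0.003,-0.003,0],[-0.001,0.001,0.088],0]])

```text
time: 21.88
tcp_pos: [0.5439, 0.2929, 0.0339]
tcp_rot: [-3.141, -0.001, 0.103]
force: [-0.1, -0.9, -0.7]
opening: 0.0472
finger_force: 62.4
```

jog_arm(commands=[[[0,0,0],[0,0,0],0],[[0,0,0],[0,0,0],0.066],[[0,0,0],[0,0,0],0.066],[[0,0,0],[0,0,0],0.066],[[0,0,0],[0,0,0],0.066]])

```text
time: 22.3
tcp_pos: [0.5421, 0.2921, 0.0325]
tcp_rot: [3.141, 0.003, 0.103]
force: [-0.8, -2.9, 6.0]
opening: 0.0661
finger_force: 3.4
```

jog_arm(commands=[[[0,0,0],[0,0,-0.04],0.066],[[0,0,0],[0,0,-0.08],0.066],[[0,0,0],[0,0,-0.12],0.066],[[0,0,0],[0,0,-0.16],0.066],[[0,0,0],[0,0,-0.2],0.066]])

```text
time: 22.72
tcp_pos: [0.5413, 0.2932, 0.2332]
tcp_rot: [-3.142, 0.005, 0.105]
force: [0.6, 1.6, 0.1]
opening: 0.0659
finger_force: 0.0
```

```bash
python3 - <<'E'
from plan import *
st(); t=w2(-.318,.0); plan([(t[0],t[1],.235,yaw_w,0)])
E
```

```text
t 22.72 pos [0.5413 0.2932 0.2332] rot [-3.1415  0.0054  0.1046] F [0.6 1.6 0.1] op 0.0659 ff 0.0 j7 -2.04
[[-0.0, 0.005, 0.0], [-0.1444, 0.1203, -0.001], 0] rows>= 5
```

jog_arm(commands=[[[0,0.005,0],[-0.144,0.12,-0.001],0],[[0,0.005,0],[-0.144,0.12,-0.001],0],[[0,0.005,0],[-0.144,0.12,-0.001],0],[[0,0.005,0],[-0.144,0.12,-0.001],0],[[0,0.005,0],[-0.144,0.12,-0.001],0]])

```text
time: 23.13
tcp_pos: [0.4069, 0.1549, 0.2328]
tcp_rot: [3.139, 0.004, 0.102]
force: [1.1, 0.0, 0.7]
opening: 0.0052
finger_force: 0.0
```

jog_arm(commands=[[[0,0,0],[0,0,0],0],[[0,0,0],[0,0,0],0],[[0,0,0],[0,0,0],0]])

```text
time: 23.38
tcp_pos: [0.4121, 0.1597, 0.2334]
tcp_rot: [-3.141, -0.002, 0.105]
force: [-0.3, 0.6, -0.5]
opening: 0.0
finger_force: 0.0
```

```bash
python3 - <<'E'
from plan import *
st(); im,d,c=cam("wrist"); save("w4",im); P=cloud(c,d); z=P[...,2]; th=yaw_w
W=(P[...,:2]-C)@np.array([[np.cos(th),-np.sin(th)],[np.sin(th),np.cos(th)]]); hsv=cv2.cvtColor(im,cv2.COLOR_RGB2HSV)
m=(z>.035)&(z<.09)&(hsv[...,0]<14)&(hsv[...,1]>120)&(W[...,0]>-.23)&(W[...,0]<-.1)&(abs(W[...,1])<.17)
k,l,s,ce=cv2.connectedComponentsWithStats(cv2.erode(m.astype(np.uint8),np.ones((3,3))))
for i in range(1,k):
    if s[i,4]>300: q=W[l==i]; r=cv2.minAreaRect(q.astype(np.float32)); print(np.round(r[0],3),np.round(r[1],3),r[2],np.percentile(z[l==i],98).round(3))
k=(abs(W[...,1])<.05)&(W[...,0]<-.12)&(z>.05)&(z<.08); h,e=np.histogram(W[...,0][k],bins=np.arange(-.34,-.2,.004)); print([(round(float(a),3),int(b)) for a,b in zip(e,h) if b>5])
t=w2(-.318,.0);e=w2(-.158,0); plan([(t[0],t[1],.05,yaw_w,0),(e[0],e[1],.05,yaw_w,0)])
E
```

```text
t 23.38 pos [0.4121 0.1597 0.2334] rot [-3.141e+00 -1.900e-03  1.049e-01] F [-0.3  0.6 -0.5] op 0.0 ff 0.0 j7 -1.92
[-0.189  0.111] [0.028 0.057] 50.17079162597656 0.069
[-0.186  0.023] [0.022 0.046] 51.553802490234375 0.069
[-0.187 -0.052] [0.046 0.031] 50.75480270385742 0.069
[(-0.292, 420), (-0.288, 451), (-0.284, 559), (-0.28, 36), (-0.276, 35), (-0.272, 38), (-0.268, 36), (-0.264, 36), (-0.26, 40), (-0.256, 41), (-0.236, 27), (-0.232, 13), (-0.212, 87), (-0.208, 246)]
[[-0.0, -0.001, 0.001], [-0.0024, 0.0013, 0.1832], 0] rows>= 5
[[0.0, 0.0, 0.0], [0.16, 0.0, 0.0], 0] rows>= 4
```

View pics/w4.png

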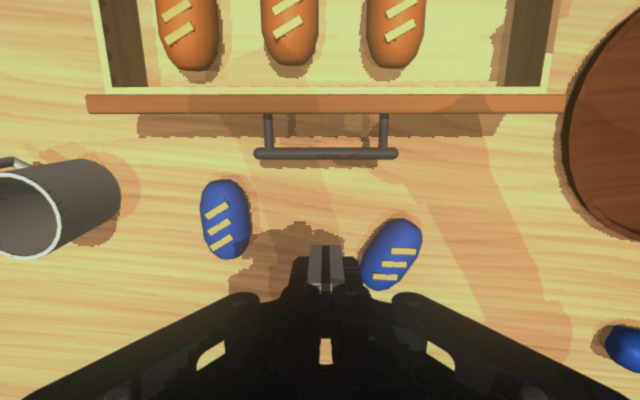

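The wrist view shows three rolls lying flat side by side at (185,30), (290,30), (395,30) inside the drawer. The handle is at (325,153), and the blue decoys are at (225,220) and (392,255), lower than the fingertips will be.

jog_arm(commands=[[[0,0,0],[-0.002,0.001,0.04],0],[[0,0,0],[-0.002,0.001,0.08],0],[[0,0,0],[-0.002,0.001,0.12],0],[[0,0,0],[-0.002,0.001,0.16],0],[[0,0,0],[-0.002,0.001,0.178],0]])

```text
time: 23.85
tcp_pos: [0.4081, 0.1578, 0.0507]
tcp_rot: [3.14, 0.005, 0.106]
force: [-0.2, -0.8, -0.4]
opening: 0.0003
finger_force: 0.0
```

jog_arm(commands=[[[0,0,0],[0,0,0],0],[[0,0,0],[0,0,0],0],[[0,0,0],[0.015,0,0],0],[[0,0,0],[0.025,0,0],0],[[0,0,0],[0.04,0,0],0]])

```text
time: 24.27
tcp_pos: [0.4483, 0.162, 0.0563]
tcp_rot: [3.141, 0.002, 0.105]
force: [-2.1, 0.2, -1.8]
opening: 0.0002
finger_force: 1.0
```

jog_arm(commands=[[[0,0,0],[0.015,0,0],0],[[0,0,0],[0.03,0,0],0],[[0,0,0],[0.045,0,0],0],[[0,0,0],[0.06,0,0],0],[[0,0,0],[0.075,0,0],0]])

```text
time: 24.68
tcp_pos: [0.5243, 0.17, 0.0568]
tcp_rot: [-3.141, -0.001, 0.105]
force: [-1.3, 0.6, -2.5]
opening: 0.0001
finger_force: 0.8
```

jog_arm(commands=[[[0,0,0],[0.012,0,0],0],[[0,0,0],[0.022,0,0],0],[[0,0,0],[0.03,0,0],0],[[0,0,0],[0.036,0,0],0],[[0,0,0],[0.041,0,0],0]])

```text
time: 25.1
tcp_pos: [0.5653, 0.1739, 0.0563]
tcp_rot: [3.142, -0.001, 0.104]
force: [-6.0, -0.7, 4.3]
opening: 0.0003
finger_force: 5.0
```

jog_arm(commands=[[[0,0,0],[0.002,0,0],0],[[0,0,0],[0.004,0,0],0],[[0,0,0],[0.006,0,0],0]])

```text
time: 25.35
tcp_pos: [0.5652, 0.1736, 0.0548]
tcp_rot: [3.14, 0.011, 0.105]
force: [-11.9, -0.9, 7.2]
opening: -0.0001
finger_force: 5.8
```

```bash
python3 - <<'E'
from plan import *
st(); s=telemetry.state(); th=yaw_w; print("tool in warmer",(s["tcp_pos"][:2]-C)@np.array([[np.cos(th),-np.sin(th)],[np.sin(th),np.cos(th)]]))
E
```

```text
t 25.35 pos [0.5652 0.1736 0.0548] rot [3.1396 0.0114 0.1047] F [-11.9  -0.9   7.2] op -0.0001 ff 5.8 j7 -1.87
tool in warmer [-0.16227459 -0.00106279]
```

jog_arm(commands=[[[0,0,0],[-0.02,0,0],0],[[0,0,0],[-0.05,0,0],0],[[0,0,0],[-0.05,0,-0.05],0],[[0,0,0],[-0.05,0,-0.1],0],[[0,0,0],[-0.05,0,-0.14],0]])

```text
time: 25.77
tcp_pos: [0.5198, 0.1685, 0.1811]
tcp_rot: [3.14, 0.001, 0.104]
force: [1.9, 0.1, 1.4]
opening: 0.0003
finger_force: 0.0
```

jog_arm(commands=[[[0,-0.01,0],[-0.02,0.04,-0.04],0],[[0,-0.01,0],[-0.02,0.08,-0.05],0],[[0,-0.01,0],[-0.02,0.12,-0.05],0],[[0,-0.01,0],[-0.02,0.16,-0.05],0],[[0,-0.01,0],[-0.02,0.185,-0.05],0]])

```text
time: 26.18
tcp_pos: [0.5206, -0.0204, 0.2317]
tcp_rot: [3.139, 0.006, 0.102]
force: [0.5, -0.2, -0.2]
opening: -0.0002
finger_force: 0.0
```

jog_arm(commands=[[[0,0,0],[0,0,0],0],[[0,0,0],[0,0,0],0],[[0,0,0],[0,0,0],0]])

```text
time: 26.43
tcp_pos: [0.5202, -0.0166, 0.2303]
tcp_rot: [3.142, 0.009, 0.104]
force: [-0.2, 1.2, -0.4]
opening: 0.0001
finger_force: 0.0
```

```bash
python3 - <<'E'
from plan import *
st(); im,d,c=cam("wrist"); save("w5",im); P=cloud(c,d); z=P[...,2]; th=yaw_w
W=(P[...,:2]-C)@np.array([[np.cos(th),-np.sin(th)],[np.sin(th),np.cos(th)]])
m=(z>.17)&(z<.215)&(W[...,0]<-.11)&(W[...,0]>-.2)&(W[...,1]<-.14)&(W[...,1]>-.25)
print("peg",m.sum(),np.percentile(W[m],[3,50,97],axis=0).round(4).tolist(),np.percentile(z[m],[50,97]))
f=m&(W[...,0]<-.15); print("pegfront",f.sum(),np.percentile(W[f],[3,50,97],axis=0).round(4).tolist(),np.percentile(z[f],[50,97]))
m=(z>.138)&(z<.156)&(W[...,0]>-.1)&(W[...,0]<0)&(abs(W[...,1]+.07)<.05); print("dial",m.sum()); 
if m.sum()>50: print(cv2.minAreaRect(W[m].astype(np.float32)))
m=(abs(z-.092)<.004)&(W[...,0]<-.1)&(W[...,0]>-.16)&(W[...,1]>-.16); print("panel",m.sum(),np.percentile(W[...,0][m],[3,97]).round(4) if m.sum() else "")
E
```

```text
t 26.43 pos [ 0.5202 -0.0166  0.2303] rot [3.1415 0.0091 0.104 ] F [-0.2  1.2 -0.4] op 0.0001 ff 0.0 j7 -1.51
peg 3702 [[-0.171, -0.1973], [-0.1489, -0.1877], [-0.1314, -0.1781]] [0.19539651 0.19874219]
pegfront 1762 [[-0.1719, -0.1971], [-0.1608, -0.1877], [-0.1507, -0.1787]] [0.19469667 0.19679184]
dial 0
panel 3949 [-0.1101 -0.1003]
```

View pics/w5.png

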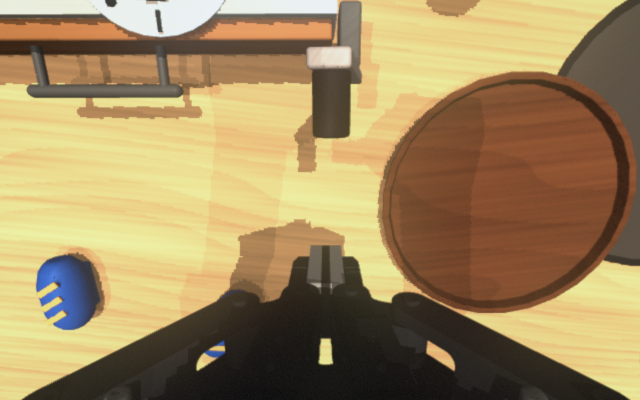

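The wrist view shows the shut drawer, with the panel edge in line with the cabinet. The peg is at (332,95), the tray is empty, and the way down on the right of the peg is free.

```bash
python3 - <<'E'
from plan import *
def W(a,b,z): t=w2(a,b); return (t[0],t[1],z,yaw_w,0)
plan([W(-.215,-.24,.23),W(-.162,-.24,.165),W(-.162,-.212,.165),W(-.162,-.176,.152),W(-.162,-.142,.123),W(-.162,-.142,.19),W(-.162,-.113,.19),W(-.162,-.108,.126),W(-.162,-.095,.082)])
E
```

```text
[[-0.0, 0.009, 0.002], [0.0118, 0.0555, 0.0001], 0] rows>= 2
[[-0.0, -0.0, -0.0], [0.053, 0.0, 0.065], 0] rows>= 3
[[0.0, 0.0, 0.0], [-0.0, -0.028, -0.0], 0] rows>= 1
[[0.0, 0.0, 0.0], [0.0, -0.036, 0.013], 0] rows>= 1
[[0.0, 0.0, 0.0], [0.0, -0.034, 0.029], 0] rows>= 2
[[0.0, 0.0, 0.0], [0.0, 0.0, -0.067], 0] rows>= 2
[[0.0, 0.0, 0.0], [-0.0, -0.029, -0.0], 0] rows>= 1
[[0.0, 0.0, 0.0], [-0.0, -0.005, 0.064], 0] rows>= 2
[[0.0, 0.0, 0.0], [0.0, -0.013, 0.044], 0] rows>= 2
```

jog_arm(commands=[[[0,0.009,0.002],[0.012,0.055,0],0],[[0,0.009,0.002],[0.012,0.055,0],0],[[0,0.009,0.002],[0.012,0.055,0],0],[[0,0.009,0.002],[0.04,0.055,0.03],0],[[0,0.009,0.002],[0.065,0.055,0.065],0]])

```text
time: 26.9
tcp_pos: [0.5919, -0.0632, 0.1679]
tcp_rot: [3.141, -0.007, 0.104]
force: [1.9, 0.4, 1.0]
opening: 0.0001
finger_force: 0.0
```

jog_arm(commands=[[[0,0,0],[0,0,0],0],[[0,0,0],[0,0,0],0],[[0,0,0],[0,-0.01,0],0],[[0,0,0],[0,-0.02,0],0],[[0,0,0],[0,-0.028,0],0]])

```text
time: 27.32
tcp_pos: [0.5863, -0.0349, 0.168]
tcp_rot: [3.142, -0.003, 0.104]
force: [0.8, -1.1, -0.2]
opening: 0.0003
finger_force: 0.6
```

jog_arm(commands=[[[0,0,0],[0,-0.012,0.004],0],[[0,0,0],[0,-0.024,0.008],0],[[0,0,0],[0,-0.036,0.013],0],[[0,0,0],[0,-0.053,0.027],0],[[0,0,0],[0,-0.07,0.042],0]])

```text
time: 27.73
tcp_pos: [0.5794, 0.0332, 0.1239]
tcp_rot: [3.14, -0.002, 0.101]
force: [2.1, -2.7, -1.8]
opening: 0.0001
finger_force: 1.8
```

```bash
python3 - <<'E'
from plan import *
st(); s=telemetry.state(); th=yaw_w; print((s["tcp_pos"][:2]-C)@np.array([[np.cos(th),-np.sin(th)],[np.sin(th),np.cos(th)]]))
E
```

```text
t 27.73 pos [0.5794 0.0332 0.1239] rot [ 3.1404e+00 -1.7000e-03  1.0140e-01] F [ 2.1 -2.7 -1.8] op 0.0001 ff 1.8 j7 -1.61
[-0.1628353 -0.1422401]
```

Pushed as planned; now get above the peg and press down.

jog_arm(commands=[[[0,0,0],[0,0.005,-0.035],0],[[0,0,0],[0,0.005,-0.067],0],[[0,0,0],[0,0,-0.067],0],[[0,0,0],[0,-0.03,-0.067],0],[[0,0,0],[0,-0.03,-0.067],0]])

```text
time: 28.15
tcp_pos: [0.5749, 0.0705, 0.1909]
tcp_rot: [-3.136, -0.0, 0.11]
force: [0.1, 2.5, -1.0]
opening: -0.0
finger_force: 0.0
```

jog_arm(commands=[[[0,0,0],[0,0,0],0],[[0,0,0],[0,0,0.02],0],[[0,0,0],[0,-0.002,0.035],0],[[0,0,0],[0,-0.004,0.05],0],[[0,0,0],[0,-0.006,0.064],0]])

```text
time: 28.57
tcp_pos: [0.5749, 0.0687, 0.1256]
tcp_rot: [-3.142, 0.001, 0.102]
force: [0.2, 0.4, 0.2]
opening: 0.0001
finger_force: 0.4
```

jog_arm(commands=[[[0,0,0],[0,-0.004,0.012],0],[[0,0,0],[0,-0.007,0.024],0],[[0,0,0],[0,-0.01,0.034],0],[[0,0,0],[0,-0.012,0.042],0],[[0,0,0],[0,-0.012,0.045],0]])

```text
time: 28.98
tcp_pos: [0.5736, 0.0797, 0.0841]
tcp_rot: [3.14, 0.003, 0.102]
force: [-10.0, -2.5, 33.9]
opening: -0.0
finger_force: 16.9
```

```bash
python3 - <<'E'
from plan import *
st(); s=telemetry.state(); th=yaw_w; print((s["tcp_pos"][:2]-C)@np.array([[np.cos(th),-np.sin(th)],[np.sin(th),np.cos(th)]]))
E
```

```text
t 28.98 pos [0.5736 0.0797 0.0841] rot [3.140e+00 2.600e-03 1.017e-01] F [-10.   -2.5  33.9] op -0.0 ff 16.9 j7 -1.69
[-0.1637143  -0.09539538]
```

jog_arm(commands=[[[0,0,0],[0,0,-0.03],0],[[0,0,0],[0,0,-0.07],0],[[0,0,0],[0,0,-0.11],0],[[0,0,0],[0,0,-0.15],0],[[0,0,0],[0,0,-0.17],0]])

```text
time: 29.4
tcp_pos: [0.5763, 0.0803, 0.2568]
tcp_rot: [3.141, -0.008, 0.101]
force: [0.2, 1.5, 0.6]
opening: 0.0
finger_force: 0.0
```

```bash
python3 - <<'E'
from plan import *
st(); t=w2(-.05,-.0705); t2=w2(-.05-.02,-.0705); print(t); plan([(.58,.14,.26,1.5,.05),(t[0],t[1],.22,2.906,.05)])
E
```

```text
t 29.4 pos [0.5763 0.0803 0.2568] rot [ 3.1413 -0.0077  0.1014] F [0.2 1.5 0.6] op 0.0 ff 0.0 j7 -1.67
[np.float64(0.6841168657761741), np.float64(0.11627457312855664)]
[[0.002, -0.002, -0.466], [0.0033, -0.0197, -0.001], 0.05] rows>= 4
[[0.002, -0.002, -0.466], [0.0118, -0.0161, -0.001], 0.05] rows>= 4
[[0.002, -0.002, -0.466], [0.0178, -0.0091, -0.001], 0.05] rows>= 4
[[0.0, 0.0, -0.469], [-0.0054, 0.0352, 0.0133], 0.05] rows>= 4
[[0.0, 0.0, -0.469], [-0.0207, 0.0289, 0.0133], 0.05] rows>= 4
[[0.0, 0.0, -0.469], [-0.0316, 0.0164, 0.0133], 0.05] rows>= 4
```

```bash
cat > dial.py <<'E'
from plan import *
st(); im,d,c=cam("wrist"); P=cloud(c,d); z=P[...,2]; th=yaw_w
W=(P[...,:2]-C)@np.array([[np.cos(th),-np.sin(th)],[np.sin(th),np.cos(th)]])
m=(z>.138)&(z<.156)&(W[...,0]>-.1)&(W[...,0]<0)&(abs(W[...,1]+.07)<.05); print("dial",m.sum())
if m.sum()>50:
    q=W[m]; r=cv2.minAreaRect(q.astype(np.float32)); v=np.linalg.svd(q-q.mean(0),full_matrices=False)[2][0]; v*=-np.sign(v[0]); print(r,"pca angle cw from -x",np.arctan2(v[1],-v[0]).round(3), "ztop",np.percentile(z[m],95))
m=(W[...,0]<-.15)&(W[...,0]>-.18)&(W[...,1]<-.03)&(W[...,1]>-.25)&(z>.03)&(z<.12); print("peg",m.sum(), np.percentile(W[m],[3,50,97],axis=0).round(3).tolist(),np.percentile(z[m],95) if m.sum() else "")
E
python3 dial.py
```

```text
t 29.4 pos [0.5763 0.0803 0.2568] rot [ 3.1413 -0.0077  0.1014] F [0.2 1.5 0.6] op 0.0 ff 0.0 j7 -1.67
dial 1656
((-0.050163932144641876, -0.06803984940052032), (0.014345511794090271, 0.04958486929535866), 70.2044448852539) pca angle cw from -x 0.339 ztop 0.14888451528899305
peg 515 [[-0.172, -0.1], [-0.161, -0.09], [-0.15, -0.047]] 0.08460342662195136
```

jog_arm(commands=[[[0,0,-0.466],[0.003,-0.02,-0.001],0.05],[[0,0,-0.466],[0.003,-0.02,-0.001],0.05],[[0,0,-0.466],[0.003,-0.02,-0.001],0.05],[[0,0,-0.466],[0.003,-0.02,-0.001],0.05]])

```text
time: 29.78
tcp_pos: [0.5747, 0.1005, 0.2519]
tcp_rot: [-3.142, 0.002, 0.574]
force: [0.4, -0.0, 0.8]
opening: 0.0478
finger_force: 0.0
```

jog_arm(commands=[[[0,0,-0.466],[0.012,-0.016,-0.001],0.05],[[0,0,-0.466],[0.012,-0.016,-0.001],0.05],[[0,0,-0.466],[0.012,-0.016,-0.001],0.05],[[0,0,-0.466],[0.012,-0.016,-0.001],0.05]])

```text
time: 30.12
tcp_pos: [0.5763, 0.1203, 0.2527]
tcp_rot: [-3.14, 0.002, 1.04]
force: [-0.3, 0.3, -0.0]
opening: 0.0499
finger_force: 0.0
```

jog_arm(commands=[[[0,0,-0.466],[0.018,-0.009,-0.001],0.05],[[0,0,-0.466],[0.018,-0.009,-0.001],0.05],[[0,0,-0.466],[0.018,-0.009,-0.001],0.05],[[0,0,-0.466],[0.018,-0.009,-0.001],0.05]])

```text
time: 30.45
tcp_pos: [0.5778, 0.1403, 0.2536]
tcp_rot: [-3.14, 0.001, 1.506]
force: [-0.1, -0.3, -0.1]
opening: 0.05
finger_force: 0.0
```

jog_arm(commands=[[[0,0,-0.469],[-0.005,0.035,0.013],0.05],[[0,0,-0.469],[-0.005,0.035,0.013],0.05],[[0,0,-0.469],[-0.005,0.035,0.013],0.05],[[0,0,-0.469],[-0.005,0.035,0.013],0.05]])

```text
time: 30.78
tcp_pos: [0.6126, 0.132, 0.2397]
tcp_rot: [-3.138, -0.0, 1.973]
force: [-0.6, 0.7, 0.4]
opening: 0.0499
finger_force: 0.0
```

jog_arm(commands=[[[0,0,-0.469],[-0.021,0.029,0.013],0.05],[[0,0,-0.469],[-0.021,0.029,0.013],0.05],[[0,0,-0.469],[-0.021,0.029,0.013],0.05],[[0,0,-0.469],[-0.021,0.029,0.013],0.05]])

```text
time: 31.12
tcp_pos: [0.6475, 0.1238, 0.2265]
tcp_rot: [-3.139, -0.002, 2.442]
force: [-0.3, -0.2, 0.5]
opening: 0.0498
finger_force: 0.0
```

jog_arm(commands=[[[0,0,-0.469],[-0.032,0.016,0.013],0.05],[[0,0,-0.469],[-0.032,0.016,0.013],0.05],[[0,0,-0.469],[-0.032,0.016,0.013],0.05],[[0,0,-0.469],[-0.032,0.016,0.013],0.05],[[0,0,-0.469],[-0.032,0.016,0.013],0.05]])

```text
time: 31.53
tcp_pos: [0.682, 0.1156, 0.2138]
tcp_rot: [-3.14, -0.003, 2.908]
force: [-0.0, 0.3, 0.6]
opening: 0.0499
finger_force: 0.0
```

jog_arm(commands=[[[0,0,0],[0,0,0],0.05],[[0,0,0],[0,0,0],0.05],[[0,0,0],[0,0,0],0.05]])

```text
time: 31.78
tcp_pos: [0.6821, 0.116, 0.2153]
tcp_rot: [-3.14, -0.001, 2.906]
force: [-0.7, 0.1, -0.1]
opening: 0.0499
finger_force: 0.0
```

```bash
python3 - <<'E'
from plan import *
st(); t=w2(-.05,-.069); plan([(t[0],t[1],.17,2.906,.05),(t[0],t[1],.125,2.906,.05)])
E
```

```text
t 31.78 pos [0.6821 0.116  0.2153] rot [-3.1401e+00 -6.0000e-04  2.9055e+00] F [-0.7  0.1 -0.1] op 0.0499 ff 0.0 j7 0.74
[[-0.002, -0.001, -0.0], [-0.0014, 0.0022, 0.0453], 0.05] rows>= 2
[[0.0, 0.0, 0.0], [0.0, -0.0, 0.045], 0.05] rows>= 2
```

jog_arm(commands=[[[0,0,0],[-0.001,0.002,0.03],0.05],[[0,0,0],[-0.001,0.002,0.055],0.05],[[0,0,0],[-0.001,0.002,0.075],0.05],[[0,0,0],[-0.001,0.002,0.088],0.05],[[0,0,0],[-0.001,0.002,0.088],0.05]])

```text
time: 32.2
tcp_pos: [0.6817, 0.1166, 0.1239]
tcp_rot: [-3.137, -0.006, 2.907]
force: [-0.2, 0.2, -0.8]
opening: 0.05
finger_force: 0.0
```

jog_arm(commands=[[[0,0,0],[0,0,0],0],[[0,0,0],[0,0,0],0],[[0,0,0],[0,0,0],0],[[0,0,0],[0,0,0],0],[[0,0,0],[0,0,0],0]])

```text
time: 32.62
tcp_pos: [0.6845, 0.1178, 0.1296]
tcp_rot: [3.142, 0.002, 2.906]
force: [-0.3, -1.2, 6.6]
opening: 0.012
finger_force: 60.8
```

jog_arm(commands=[[[0,0,0.11],[0,0,0],0],[[0,0,0.22],[0,0,0],0],[[0,0,0.33],[0,0,0],0],[[0,0,0.44],[0,0,0],0],[[0,0,0.53],[0,0,0],0]])

```text
time: 33.03
tcp_pos: [0.6842, 0.1172, 0.1296]
tcp_rot: [-3.141, 0.002, 2.371]
force: [-2.6, -2.5, 6.4]
opening: 0.0124
finger_force: 61.0
```

jog_arm(commands=[[[0,0,0.11],[0,0,0],0],[[0,0,0.22],[0,0,0],0],[[0,0,0.33],[0,0,0],0],[[0,0,0.44],[0,0,0],0],[[0,0,0.53],[0,0,0],0]])

```text
time: 33.45
tcp_pos: [0.6836, 0.1168, 0.1295]
tcp_rot: [-3.141, 0.003, 1.841]
force: [-3.0, -2.8, 7.9]
opening: 0.0128
finger_force: 61.1
```

jog_arm(commands=[[[0,0,0],[0,0,0],0],[[0,0,0],[0,0,0],0],[[0,0,0],[0,0,0],0.04],[[0,0,0],[0,0,0],0.04],[[0,0,0],[0,0,0],0.04]])

```text
time: 33.87
tcp_pos: [0.6836, 0.1181, 0.1272]
tcp_rot: [-3.141, -0.0, 1.847]
force: [-0.6, -0.0, -0.6]
opening: 0.0399
finger_force: 0.0
```

jog_arm(commands=[[[0,0,0],[0,0,-0.03],0.04],[[0,0,0],[0,0,-0.07],0.04],[[0,0,0],[0,0,-0.1],0.04],[[0,0,0],[0,0,-0.13],0.04],[[0,0,0],[0,0,-0.13],0.04]])

```text
time: 34.28
tcp_pos: [0.687, 0.1198, 0.2652]
tcp_rot: [3.128, -0.0, 1.847]
force: [1.5, 0.4, 1.5]
opening: 0.0401
finger_force: 0.0
```

```bash
python3 - <<'E'
from plan import *
st()
plan([(.55,.06,.25,1.3,.04),(.45,-.1,.25,.6,.085)])
E
```

```text
t 34.28 pos [0.687  0.1198 0.2652] rot [ 3.1284e+00 -4.0000e-04  1.8467e+00] F [1.5 0.4 1.5] op 0.0401 ff 0.0 j7 -0.16
[[0.013, -0.004, 0.547], [-0.0203, -0.1483, 0.0132], 0.04] rows>= 5
[[-0.0, -0.0, 0.35], [-0.0905, -0.0268, -0.0], 0.085] rows>= 3
[[-0.0, -0.0, 0.35], [-0.0942, 0.0059, 0.0], 0.085] rows>= 3
```

```bash
python3 - <<'E'
from plan import *
plan([(.44,.02,.25,2.056,.085)])
E
```

```text
[[0.007, 0.0, -0.105], [-0.0144, -0.1325, 0.0058], 0.085] rows>= 4
[[0.007, 0.0, -0.105], [-0.0005, -0.1332, 0.0067], 0.085] rows>= 4
```

jog_arm(commands=[[[0.007,0,-0.105],[-0.014,-0.132,0],0.04],[[0.007,0,-0.105],[-0.014,-0.132,0],0.04],[[0.007,0,-0.105],[-0.014,-0.132,0],0.04],[[0.007,0,-0.105],[-0.014,-0.132,0],0.04],[[0.007,0,-0.105],[-0.014,-0.132,0],0.04]])

```text
time: 34.7
tcp_pos: [0.5576, 0.0668, 0.2573]
tcp_rot: [-3.13, 0.001, 1.951]
force: [0.1, -0.4, 0.1]
opening: 0.0401
finger_force: 0.0
```

jog_arm(commands=[[[0,0,-0.105],[-0.001,-0.133,0],0.08],[[0,0,-0.105],[-0.001,-0.133,0],0.08],[[0,0,-0.105],[-0.001,-0.133,0],0.08],[[0,0,-0.105],[-0.001,-0.133,0],0.08],[[0,0,-0.105],[-0.001,-0.133,0],0.08]])

```text
time: 35.12
tcp_pos: [0.4365, 0.0172, 0.2589]
tcp_rot: [-3.133, 0.0, 2.056]
force: [0.3, -0.8, 0.2]
opening: 0.0797
finger_force: 0.0
```

jog_arm(commands=[[[0,0,0],[0,0,0],0.08],[[0,0,0],[0,0,0],0.08],[[0,0,0],[0,0,0],0.08]])

```text
time: 35.37
tcp_pos: [0.4395, 0.019, 0.2588]
tcp_rot: [-3.136, -0.001, 2.058]
force: [-0.2, -0.1, 0.4]
opening: 0.0798
finger_force: 0.0
```

```bash
cat > chk.py <<'E'
from plan import *
import sys
def fit(Q,rad,tol,dr=.012):
    rng=np.random.default_rng(0);bn=0
    for _ in range(3000):
        a=Q[rng.choice(len(Q),3,replace=False)]
        try: s=np.linalg.solve(np.c_[2*a,np.ones(3)],(a**2).sum(1))
        except Exception: continue
        r=np.sqrt(max(0,s[2]+s[0]**2+s[1]**2))
        if abs(r-rad)>dr: continue
        k=abs(np.hypot(*(Q-s[:2]).T)-r)<tol
        if k.sum()>bn: bn=k.sum();best=k
    s=np.linalg.lstsq(np.c_[2*Q[best],np.ones(bn)],(Q[best]**2).sum(1),rcond=None)[0]
    return s[:2].round(4),np.sqrt(s[2]+s[0]**2+s[1]**2).round(4),int(bn),len(Q)
st()
for n in("top","scene"):
    im,d,c=cam(n)
    if n=="top": save(sys.argv[1],im)
    P=cloud(c,d); z=P[...,2]; hsv=cv2.cvtColor(im,cv2.COLOR_RGB2HSV)
    m=(z>.0135)&(z<.03)&(P[...,0]>.3)&(P[...,0]<.8)&(P[...,1]<.0)&(P[...,1]>-.6)&(hsv[...,2]<170)
    print(n,"tray",fit(P[m][:,:2],.131,.006))
    m=(hsv[...,1]<90)&(hsv[...,2]<150)&(abs(z)<.006)&(P[...,0]>.35)&(P[...,0]<.85)&(P[...,1]<-.1)&(P[...,1]>-.6)
    k,l,s,ce=cv2.connectedComponentsWithStats(m.astype(np.uint8)); i=1+np.argmax(s[1:,4])
    q=max(cv2.findContours((l==i).astype(np.uint8),0,cv2.CHAIN_APPROX_NONE)[0],key=len)[:,0]
    try: print(n,"spot",fit(ray(c,q[:,0],q[:,1],0.)[:,:2],.153,.004,.009))
    except Exception as e: print("spot -")
    th=yaw_w; W=(P[...,:2]-C)@np.array([[np.cos(th),-np.sin(th)],[np.sin(th),np.cos(th)]])
    m=(z>.138)&(z<.156)&(W[...,0]>-.1)&(W[...,0]<0)&(abs(W[...,1]+.07)<.05)
    if m.sum()>40:
        q=W[m]; v=np.linalg.svd(q-q.mean(0),full_matrices=False)[2][0]; v*=np.sign(v[1]); print(" dial",np.arctan2(v[1],-v[0]).round(3))
    m=(abs(z-.092)<.005)&(W[...,0]<-.08)&(W[...,0]>-.2)&(abs(W[...,1])<.15); print(" panel",np.percentile(W[...,0][m],[3,97]).round(3) if m.sum() else None)
E
python3 chk.py t2
```

```text
t 35.37 pos [0.4395 0.019  0.2588] rot [-3.1358e+00 -1.4000e-03  2.0579e+00] F [-0.2 -0.1  0.4] op 0.0798 ff 0.0 j7 0.15
top tray (array([ 0.5057, -0.2143]), np.float64(0.1292), 795, 1349)
top spot (array([ 0.5988, -0.3889]), np.float64(0.1479), 210, 284)
 dial 1.4
 panel [-0.139 -0.097]
scene tray (array([ 0.5103, -0.2152]), np.float64(0.1293), 679, 1248)
scene spot (array([ 0.5998, -0.3905]), np.float64(0.1464), 266, 433)
 dial 1.415
 panel [-0.138 -0.1  ]
```

View pics/t2.png

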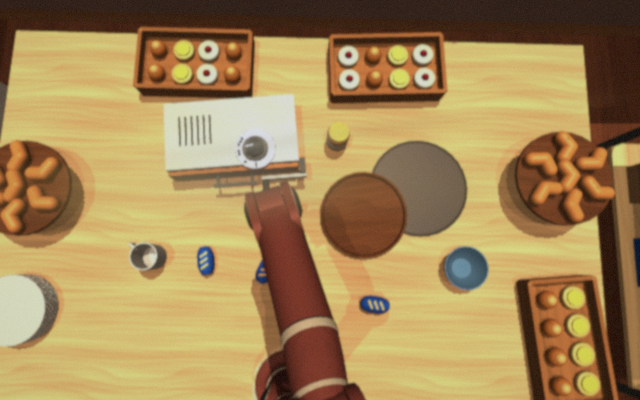

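The top view shows the empty tray at (363,215), the mark at (420,188), the drawer shut with the bar across it, and the jar, mug and bowl in place. The dial reads 1.40.

```bash
python3 - <<'E'
from plan import *
plan([(.427,-.06,.08,2.0535,.07),(.427,-.06,.002,2.0535,.07),(.5325,-.2617,.002,2.0535,.07)])
E
```

```text
[[-0.007, -0.002, 0.004], [-0.0645, -0.046, 0.1787], 0.07] rows>= 5
[[-0.0, -0.0, -0.0], [-0.0, -0.0, 0.078], 0.07] rows>= 2
[[0.0, 0.0, 0.0], [-0.1138, -0.0001, 0.0], 0.07] rows>= 3
[[0.0, -0.0, 0.0], [-0.1138, -0.0001, 0.0], 0.07] rows>= 3
```

jog_arm(commands=[[[-0.007,-0.002,0.004],[-0.064,-0.046,0.03],0.07],[[-0.007,-0.002,0.004],[-0.064,-0.046,0.06],0.07],[[-0.007,-0.002,0.004],[-0.064,-0.046,0.1],0.07],[[-0.007,-0.002,0.004],[-0.064,-0.046,0.14],0.07],[[-0.007,-0.002,0.004],[-0.064,-0.046,0.178],0.07]])

```text
time: 35.88
tcp_pos: [0.4264, -0.0618, 0.0875]
tcp_rot: [3.141, 0.002, 2.05]
force: [1.1, -1.0, -0.2]
opening: 0.0699
finger_force: 0.0
```

jog_arm(commands=[[[0,0,0],[0,0,0],0.07],[[0,0,0],[0,0,0],0.07],[[0,0,0],[0,0,0],0.07]])

```text
time: 36.13
tcp_pos: [0.4272, -0.0598, 0.0905]
tcp_rot: [3.14, 0.003, 2.054]
force: [0.4, 0.8, 0.7]
opening: 0.0702
finger_force: 0.0
```

```bash
python3 - <<'E'
from plan import *
st()
plan([(.427,-.06,.002,2.0535,.07),(.5325,-.2617,.002,2.0535,.07)])
E
```

```text
t 36.13 pos [ 0.4272 -0.0598  0.0905] rot [3.1401e+00 2.5000e-03 2.0541e+00] F [0.4 0.8 0.7] op 0.0702 ff 0.0 j7 0.09
[[0.002, 0.003, 0.001], [0.0001, -0.0004, 0.0885], 0.07] rows>= 3
[[0.0, -0.0, -0.0], [-0.1138, -0.0001, 0.0], 0.07] rows>= 3
[[0.0, -0.0, -0.0], [-0.1138, -0.0001, 0.0], 0.07] rows>= 3
```

jog_arm(commands=[[[0,0,0],[0,0,0.03],0.07],[[0,0,0],[0,0,0.06],0.07],[[0,0,0],[0,0,0.078],0.07],[[0,0,0],[0,0,0.086],0.07],[[0,0,0],[0,0,0.086],0.07]])

```text
time: 36.55
tcp_pos: [0.427, -0.0604, 0.004]
tcp_rot: [3.14, 0.003, 2.054]
force: [0.4, 0.2, 0.1]
opening: 0.0696
finger_force: 0.0
```

jog_arm(commands=[[[0,0,0],[0,0,0],0.07],[[0,0,0],[-0.012,0,0],0.07],[[0,0,0],[-0.024,0,0],0.07],[[0,0,0],[-0.034,0,0],0.07],[[0,0,0],[-0.044,0,0],0.07]])

```text
time: 36.97
tcp_pos: [0.4469, -0.0996, 0.0053]
tcp_rot: [3.14, 0.002, 2.053]
force: [-1.8, 2.9, 0.9]
opening: 0.07
finger_force: 1.4
```

jog_arm(commands=[[[0,0,0],[-0.012,0,0],0.07],[[0,0,0],[-0.024,0,0],0.07],[[0,0,0],[-0.036,0,0],0.07],[[0,0,0],[-0.048,0,0],0.07],[[0,0,0],[-0.06,0,0],0.07]])

```text
time: 37.38
tcp_pos: [0.4742, -0.1526, 0.0053]
tcp_rot: [3.141, 0.002, 2.053]
force: [-1.7, 3.5, 0.5]
opening: 0.0702
finger_force: 1.5
```

```bash
python3 chk.py t3; python3 - <<'E'
from plan import *
plan([(.5325,-.2617,.004,2.0535,.07)])
E
```

```text
t 37.38 pos [ 0.4742 -0.1526  0.0053] rot [3.1405e+00 1.7000e-03 2.0532e+00] F [-1.7  3.5  0.5] op 0.0702 ff 1.5 j7 0.16
top tray (array([ 0.5368, -0.2755]), np.float64(0.1291), 533, 1065)
top spot (array([ 0.5987, -0.3884]), np.float64(0.1482), 187, 282)
 dial 1.385
 panel [-0.139 -0.097]
scene tray (array([ 0.5433, -0.2796]), np.float64(0.1293), 711, 1316)
scene spot (array([ 0.5994, -0.3883]), np.float64(0.1466), 234, 433)
 dial 1.396
 panel [-0.137 -0.095]
[[0.002, 0.005, -0.004], [-0.1206, 0.0017, 0.0014], 0.07] rows>= 3
```

jog_arm(commands=[[[0,0,0],[-0.012,0,0],0.07],[[0,0,0],[-0.024,0,0],0.07],[[0,0,0],[-0.036,0,0],0.07],[[0,0,0],[-0.048,0,0],0.07],[[0,0,0],[-0.06,0,0],0.07]])

```text
time: 37.9
tcp_pos: [0.5011, -0.2043, 0.0039]
tcp_rot: [-3.14, -0.001, 2.055]
force: [-2.1, 4.0, 4.3]
opening: 0.0701
finger_force: 2.7
```

jog_arm(commands=[[[0,0,0],[-0.012,0,0],0.07],[[0,0,0],[-0.024,0,0],0.07],[[0,0,0],[-0.036,0,0],0.07],[[0,0,0],[-0.046,0,0],0.07],[[0,0,0],[-0.053,0,0],0.07]])

```text
time: 38.32
tcp_pos: [0.5262, -0.2528, 0.0038]
tcp_rot: [-3.141, 0.0, 2.053]
force: [-1.9, 5.1, 4.3]
opening: 0.0699
finger_force: 2.7
```

jog_arm(commands=[[[0,0,0],[-0.003,0.001,0],0.07],[[0,0,0],[-0.006,0.001,0],0.07],[[0,0,0],[-0.006,0.001,0],0.07]])

```text
time: 38.57
tcp_pos: [0.5295, -0.2577, 0.0033]
tcp_rot: [-3.14, 0.001, 2.053]
force: [-1.5, 2.7, 3.0]
opening: 0.0699
finger_force: 1.8
```

```bash
python3 chk.py t4
```

```text
t 38.57 pos [ 0.5295 -0.2577  0.0033] rot [-3.1400e+00  7.0000e-04  2.0527e+00] F [-1.5  2.7  3. ] op 0.0699 ff 1.8 j7 0.39
top tray (array([ 0.5917, -0.3804]), np.float64(0.1293), 506, 767)
top spot (array([ 0.599, -0.39 ]), np.float64(0.1465), 193, 331)
 dial 1.372
 panel [-0.139 -0.097]
scene tray (array([ 0.5961, -0.3807]), np.float64(0.1294), 799, 1395)
scene spot (array([ 0.5984, -0.391 ]), np.float64(0.1463), 215, 478)
 dial 1.394
 panel [-0.136 -0.1  ]
```

jog_arm(commands=[[[0,0,0],[-0.003,0,0],0.07],[[0,0,0],[-0.006,0,0],0.07],[[0,0,0],[-0.009,0,0],0.07],[[0,0,0],[-0.009,0,0],0.07],[[0,0,0],[-0.009,0,0],0.07]])

```text
time: 39.08
tcp_pos: [0.5341, -0.2663, 0.0032]
tcp_rot: [-3.141, 0.002, 2.053]
force: [-1.5, 3.3, 1.3]
opening: 0.0703
finger_force: 1.5
```

jog_arm(commands=[[[0,0,0],[0.01,0,0],0.07],[[0,0,0],[0.04,0,0],0.07],[[0,0,0],[0.04,0,-0.04],0.07],[[0,0,0],[0.04,0,-0.08],0.07],[[0,0,0],[0.04,0,-0.12],0.07]])

```text
time: 39.5
tcp_pos: [0.5148, -0.2302, 0.124]
tcp_rot: [-3.139, 0.002, 2.054]
force: [1.3, -1.9, -0.4]
opening: 0.0705
finger_force: 0.0
```

jog_arm(commands=[[[0,0,0],[0.1,-0.02,-0.08],0.07],[[0,0,0],[0.1,-0.02,-0.12],0.07],[[0,0,0],[0.1,-0.02,-0.12],0.07],[[0,0,0],[0.1,-0.02,-0.12],0.07],[[0,0,0],[0.1,-0.02,-0.12],0.07]])

```text
time: 39.92
tcp_pos: [0.4527, -0.1476, 0.2486]
tcp_rot: [3.136, 0.01, 2.057]
force: [0.5, 0.8, -0.1]
opening: 0.0702
finger_force: 0.0
```

```bash
python3 chk.py t5
```

```text
t 39.92 pos [ 0.4527 -0.1476  0.2486] rot [3.136  0.01   2.0573] F [ 0.5  0.8 -0.1] op 0.0702 ff 0.0 j7 0.44
top tray (array([ 0.5964, -0.3885]), np.float64(0.1293), 676, 1241)
top spot (array([ 0.5933, -0.3888]), np.float64(0.1427), 90, 149)
 dial 1.39
 panel [-0.14  -0.097]
scene tray (array([ 0.6013, -0.3895]), np.float64(0.1293), 784, 1367)
scene spot (array([ 0.5979, -0.3894]), np.float64(0.1442), 219, 480)
 dial 1.41
 panel [-0.134 -0.1  ]
```

View pics/t5.png

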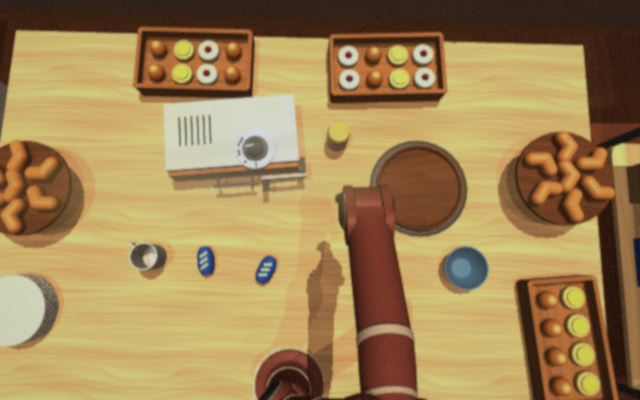

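The top view shows the tray concentric on the mark at (420,188), the drawer shut and barred, and nothing else moved. I'm handing it in.

```bash
python3 -c "
from rig import job; print(job.job_done())"
```

```text
the job is handed in; nothing more can be done
None
```

I handed the job in at about 40 s of robot time; the hand-in returned no verdict. My last measurements: all three rolls flat in the drawer, drawer shut, locking bar down, dial at about 1.40 rad, and the empty tray within a few mm of the mark, with the jar, mug and bowl in place.

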